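# Stand the washed pan lids upright in the wire lid rack

### The job

Put the two washed pan lids away in the wire rack beside the sink: stand the large lid upright between the tines of the middle bay and the small lid between the tines of the front bay, both with the knob towards the front of the rack (the end away from the plate). Each lid must be fully home, its rim resting on both rails, and set down gently, not rammed or dropped. Leave the plate standing in the back bay and do not disturb the other things around.

Things in the scene. Friction and masses are not known exactly. Their poses are not given: they have to be found in the camera images.
- rack: Fixed steel-wire rack, 220 (its x) x 150 mm; pose varies. Origin: on the worktop under its centre; +x to its back end (wire hoop 170 mm high, plate before it), -x its front. Two rails along x at y = +-42 mm, wire 6 mm thick, centre line 30 mm above the worktop: a lid on its rim rests on both and centres itself. Bays at x = -80 (front), 0, +80 mm. Side frame at y = +-72 mm, 52 mm high.
- bay_middle (a point): Nominal middle of the middle bay, on the level of the rails' centre line; axes as the rack's. Its 4 upright tines (one before and one behind the lid's rim on each rail, wire 5 mm thick, tips 69 mm above the worktop, clear gap along x 11 mm) are one set clipped stiffly to the rails up to 9 mm before or behind this point: look or feel for them. Large lid, home: centre 65.7 mm above this point.
- bay_front (a point): Nominal middle of the front bay, made like the middle bay: its set of four tines, too, is clipped up to 9 mm before or behind this point (independently of the other set). Small lid, home: centre 44.2 mm above this point.
- large_lid: Flat steel pan lid, 150 mm across, lying knob up, known by its size; about 240 g +-30 %. Origin: centre of its flat underside, its z axis through the knob. Rim: flange 6 mm thick, 10 mm wide; inside it the lid domes to 16.5 mm at the centre. Black round knob on a thin stem: head a cylinder 30 mm in diameter, 34 to 57 mm above the underside, pinch it from any side, fingers tilted.
- small_lid: Flat steel pan lid, 116 mm across, lying knob up, known by its size; about 160 g +-30 %. Origin: centre of its flat underside, its z axis through the knob. Rim: flange 6 mm thick, 10 mm wide; inside it the lid domes to 16.5 mm at the centre. Black round knob on a thin stem: head a cylinder 30 mm in diameter, 34 to 57 mm above the underside, pinch it from any side, fingers tilted.
- large_lid_knob (a point): Middle of the large lid's knob head, on the lid's axis 46 mm above its underside: the point to grip.
- small_lid_knob (a point): Middle of the small lid's knob head, on the lid's axis 46 mm above its underside: the point to grip.
- plate: White side plate, 160 mm across, 8 mm thick, already standing on its rim in the back bay, facing the front of the rack. Loose, to be left alone. Origin: centre of the plate; its own z axis points up.
- mug_1: Small white mug with a coloured pattern, standing upside down behind the lids, 58 x 84 x 49 mm, loose bystander. Origin: centre of its underside.
- teaspoon_1: Steel teaspoon, 139 mm long, lying between the two lids, loose bystander. Origin: its middle, on the worktop.
- wooden_spoon_1: Wooden spoon, 292 mm long, lying behind the lids, loose bystander. Origin: its middle, on the worktop.
- garlic_1: Garlic bulb, 54 mm, loose bystander at the back. Origin: centre of its underside.
There are look-alikes about, which are no part of the job. What is shaped like the large_lid but turquoise is not meant.

How it is judged (in metres and radians):
At the end, for the whole second after the job is handed in: Large lid in the middle bay, small in the front bay: standing between the tines, centred between the rails within 8 mm, within 4 mm of the fully seated height, axis within 8 degrees of the rack's length, knob to the front, at rest; plate still standing within 15 mm of its start (x of large_lid in the frame of bay_middle between -0.014 and 0.02 m and y of large_lid in the frame of bay_middle between -0.008 and 0.008 m and z of large_lid in the frame of bay_middle between 0.0617 and 0.0697 m and x of large_lid_knob in the frame of bay_middle below -0.02 m and angle between the z axis of large_lid and the x axis of bay_middle, either way round below 0.14 rad and linear speed of each of large_lid, small_lid below 0.02 m/s and angular speed of each of large_lid, small_lid below 0.15 rad/s and x of small_lid in the frame of bay_front between -0.014 and 0.02 m and y of small_lid in the frame of bay_front between -0.008 and 0.008 m and z of small_lid in the frame of bay_front between 0.0402 and 0.0482 m and x of small_lid_knob in the frame of bay_front below -0.02 m and angle between the z axis of small_lid and the x axis of bay_front, either way round below 0.14 rad and distance of plate from where it was at the start of the episode below 0.015 m and angle between plate's own z axis and vertical below 0.2 rad); the robot touches nothing.
It fails at once if a lid was rammed into the rack (more than 60 N) (contact force between any of large_lid, small_lid and rack above 60 N).
It fails at once if a lid was dropped (let go and fell faster than 0.35 m/s, some 6 mm of free fall) ((linear speed of large_lid above 0.35 m/s and contact force between the fingers and large_lid below 0.05 N) or (linear speed of small_lid above 0.35 m/s and contact force between the fingers and small_lid below 0.05 N)).
It fails at once if the plate was knocked or lifted (distance of plate from where it was at the start of the episode above 0.02 m or angle between plate's own z axis and vertical above 0.25 rad).
It fails at once if the mug, a spoon or the garlic was shoved aside (more than 30 mm) (distance of any of mug_1, teaspoon_1, wooden_spoon_1, garlic_1 from where it was at the start of the episode above 0.03 m).
It also fails if it takes over 64 s, if anything falls off the work surface, if the arm or the gripper's body presses on something with over 40 N, if the wrist force passes 120 N, or if a joint passes its speed limit or range.

### The arm

A 6-joint arm with a two-finger parallel gripper is mounted at the origin on a cart in front of the work surface, level with it; the furniture and walls round the work are solid. World frame = base frame: x ahead of the robot, y to its left, z up, the work surface at z = 0. Lengths are in mm, angles in rad, forces in N, time in s.
With the tool pointing down it reaches from about 350 to 775 mm from the base axis. Payload 7.3 kg.
Tool frame: the origin (TCP) lies at the very end of the fingers, on their centre line; the grasp point (between the pads) lies 19 mm behind it; z points along the fingers, y is the line along which they close (so a half turn about z gives the same grasp; the last joint's range is limited). The gripper opens to 92 mm and grips with 3 to 60 N. Pads are 19 mm wide; open, the fingers measure 130 mm over their backs; the gripper's body (75 mm by 190 mm) begins 47 mm behind the grasp point.
Start: joints at [1.051, 0.342, 1.524, -0, 1.275, -0.146], TCP at [191.694, 488.772, 226.741] pointing down, gripper open.
Joint ranges: [-2.53, 2.53], [-0.77, 2.02], [0.04, 2.7], [-1, 4.14], [0.28, 2.66], [-3.11, 3.11]. Speed limits (rad/s): [2.57, 2.57, 3.14, 3.14, 3.14, 3.14].

### API

Orientations are given as [roll, pitch, yaw] about the fixed x, y, z axes, in that order (R = Rz(yaw) Ry(pitch) Rx(roll)).
In Python, from plant import bot gives the robot as it stands.
- The arm moves only by the tool jog_arm, never from a script. Its argument "targets" is a list of rows, each an object with "xyz": the shift along the tool's x, y, z as a fraction of full scale, a list of three; "spin": the turn about the tool's z as a fraction of full scale. In form: [{"xyz": [x, y, z], "spin": spin}, ...]. A call has exactly 10 rows; each row shifts and turns the commanded pose from where the row before left it, along the tool's axes as they then stand; what a row does not reach is not made up. Full scale, the value 1, is 80 mm for a shift and 0.1 rad for a turn. A row lasts 1/8 s, in which the tool goes at most 62.5 mm and 10.7 degrees, less where a joint would pass 70% of its speed; a pose out of reach is approached as far as the arm can. A call with a number of a shift or a turn outside -1 to 1 is refused whole. A call with a gripper value outside its range is refused whole. "gripper" is the opening in per cent of the stroke, from 0 (shut) to 100 (fully open), set as the call begins (left out, the last holds). The fingers move at their own pace and stop on an object; the grip force is fixed at half the most. Time passes only in rows, so rows that do not move let the fingers close, or fill a call up. It gives the time, the measured TCP pose, the force, the opening and the grip force at its end, in the units of the state.
- bot.get_obs(): the state, without advancing time (a new reading comes with each control period).
- bot.capture(name): name is "scene" or "top"; returns the picture (480x640x3 uint8, blue, green, red); there is no depth.
- bot.get_calibration(name): a dict with "vfov" (degrees; the focal length in pixels is half the picture's height over the tangent of half this angle, whatever the lens; pixels are square), "cx", "cy" (the principal point, pixels), "k1" (the pictures are not rectified: a ray, as slopes to the right and down, at radius r is drawn at 1 + k1 r^2 times it, then the intrinsics apply), "eye" and "rotation" of the camera in the world. Camera axes: x right, y down, z forward; pixel columns grow to the right and rows downward; lengths in mm; the calibration is good to about 2 mm. A picture is of the moment at which its call begins. get_calibration takes no time and is no camera call.
- bot.close_job(): hands the job in; it is judged then, once.
The state is a dict: "time": time; "joint_positions": joint angles; "dq": joint speeds; "tau": joint torques, N m; "tool_pos": TCP position; "tcp_rot": TCP orientation; "contact_force": force on the tool from outside, world axes, zero at the start; "moment": the same for the moment, N m; "grip_width": finger opening in mm; "finger_force": force on a finger pad.
Only numpy, scipy, OpenCV 4.12 (cv2) and the standard library are available. Lean on these libraries where they do the work, as an engineer would, in place of code of your own. Each camera call takes 0.05 s, during which the arm holds its last target. There are 200 camera calls.

## Working session

There is one attempt and no reset: what is moved stays moved. The work goes in short steps, Python scripts to look and compute and a tool call to move; the robot and the scene stay as the last step left them, time stands still between calls to the robot, and variables do not carry over. Pictures are saved under pics/ and viewed, at most 10 in all, crops included, and the job is handed in when it is done.

Besides the shell and the picture viewer there is one more tool, called by a JSON object that holds its "method" and its "body". jog_arm: Moves the arm, as the interface text tells. Shift numbers are shares of 80 mm and turn numbers shares of 0.1 rad, none past 1 either way. Its arguments: {"type":"object","properties":{"targets":{"type":"array","items":{"type":"object","properties":{"xyz":{"type":"array","items":{"type":"number"}},"spin":{"type":"number"}}}},"gripper":{"type":"number"}},"required":["targets"]}

```bash
ls; mkdir -p pics; python3 - <<'E'
from plant import bot
import cv2,json
for n in("scene","top"):
    cv2.imwrite(f"pics/{n}0.png",bot.capture(n)); print(n,bot.get_calibration(n))
print(bot.get_obs())
E
```

```text
pics
scene {'vfov': 48.676052519068094, 'cx': 314.03375683976117, 'cy': 240.28578565859675, 'k1': 0.0012015655568669873, 'eye': array([-138.95907606, -454.30429572, 1040.65579432]), 'rotation': array([-2.41980641,  0.00381055, -1.06664575])}
top {'vfov': 43.47037973273129, 'cx': 318.7346780602638, 'cy': 240.79316599363386, 'k1': -0.08015213760634167, 'eye': array([ 282.48534848,  -56.48734893, 1601.33647431]), 'rotation': array([-2.93982864e+00,  1.97210648e-03, -1.56894524e+00])}
{'time': 0.1, 'joint_positions': array([ 1.05100919e+00,  3.42662082e-01,  1.52492796e+00,  1.07975394e-05,
        1.27539866e+00, -1.45991823e-01]), 'dq': array([-3.80372111e-04, -8.68477118e-04,  3.85776320e-04, -7.27015678e-05,
        1.72040677e-04, -1.15101195e-03]), 'tau': array([ 1.06602889e-03, -4.32001162e+01, -2.44694710e+01,  7.18010450e-02,
        5.25571348e-02, -6.82451787e-05]), 'tool_pos': array([191.49309456, 488.43802096, 226.10751274]), 'tcp_rot': array([-3.14021295e+00, -2.13304574e-04,  2.76779405e+00]), 'contact_force': array([-0.24722959,  0.49571258, -0.05772326]), 'moment': array([-0.0245932 , -0.01886646,  0.03142173]), 'finger_force': 0.0, 'grip_width': 91.42469553211451}
```

View pics/scene0.png

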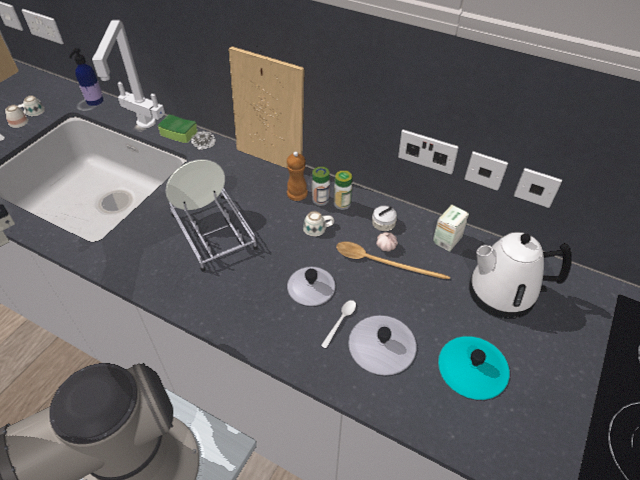

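View pics/top0.png

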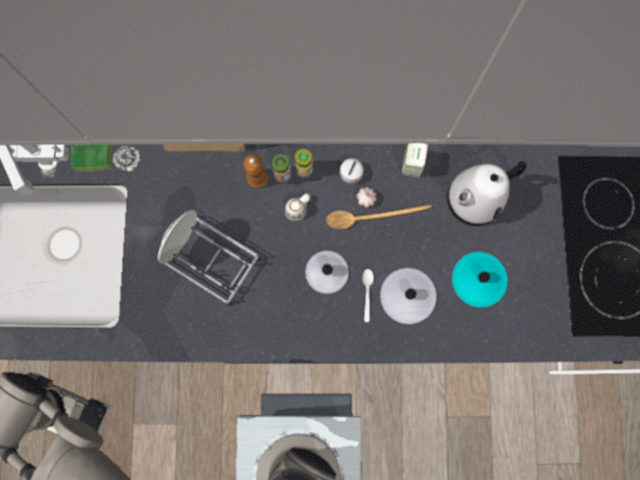

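```bash
cat > h.py <<'E'
import numpy as np,cv2
from scipy.spatial.transform import Rotation as R
from plant import bot
def cam(n):
    c=bot.get_calibration(n); f=240/np.tan(np.radians(c["vfov"])/2)
    Rm=R.from_euler("xyz",c["rotation"]).as_matrix()
    K=np.array([[f,0,c["cx"]],[0,f,c["cy"]],[0,0,1]]); return K,np.array([c["k1"],0,0,0]),Rm,np.array(c["eye"])
def ray(n,p):
    K,d,Rm,e=cam(n); u=cv2.undistortPoints(np.array([[p]],float),K,d)[0,0]
    v=Rm@[u[0],u[1],1]; return e,v/np.linalg.norm(v)
def atz(n,p,z):
    e,v=ray(n,p); return e+v*(z-e[2])/v[2]
def tri(ps,pt):
    e1,v1=ray("scene",ps);e2,v2=ray("top",pt)
    s=np.linalg.lstsq(np.c_[v1,-v2],e2-e1,rcond=None)[0]
    a,b=e1+s[0]*v1,e2+s[1]*v2; return (a+b)/2,np.linalg.norm(a-b)
def proj(n,P):
    K,d,Rm,e=cam(n); Q=(np.atleast_2d(P)-e)@Rm
    return cv2.projectPoints(Q,np.zeros(3),np.zeros(3),K,d)[0][:,0]
E
python3 - <<'E'
import cv2,numpy as np
t=cv2.imread("pics/top0.png");s=cv2.imread("pics/scene0.png")
def c(i,x,y,w,h,k): return cv2.resize(i[y:y+h,x:x+w],None,fx=k,fy=k,interpolation=cv2.INTER_CUBIC)
a=np.hstack([c(t,150,200,120,110,3.333)[:366],c(s,160,155,120,110,3.333)[:366]])
b=np.hstack([c(t,290,240,160,90,2.5),c(s,275,255,160,92,2.5)[:225]])
o=np.vstack([a[:,:800],b[:,:800]]);print(a.shape,b.shape,o.shape);cv2.imwrite("pics/crop1.png",o)
E
```

```text
(366, 800, 3) (225, 800, 3) (591, 800, 3)
```

View pics/crop1.png

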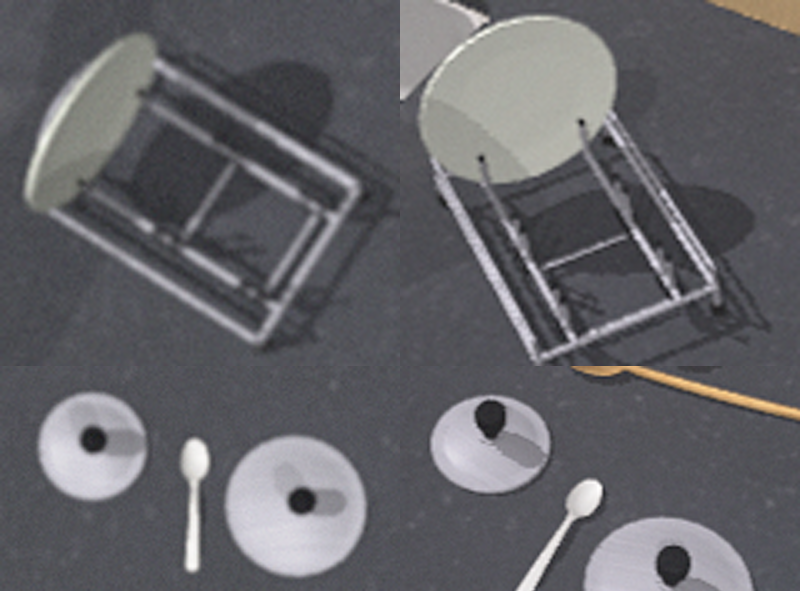

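```bash
python3 - <<'E'
from h import *
np.set_printoptions(precision=1,suppress=True)
print("small",tri((311,273.4),(327.2,269.2)), "large",tri((384.6,333.4),(410.8,294)))
A=tri((202,262.1),(227.4,302)); B=tri((255.1,241.1),(257.4,256.1)); print("corners",A,B)
# lid discs on table (z=6 rim) from top
print("discs z6",atz("top",(290+93/2.5,240+(446-366)/2.5),6),atz("top",(290+296/2.5,240+(505.5-366)/2.5),6))
f=lambda x,y:(150+x/3.333,200+y/3.333)
for p in[(258,340),(358,187),(48,208),(160,66)]: print(p,atz("top",f(*p),52))
for p in[(270,298),(322,215)]: print("rail front",atz("top",f(*p),30))
E
```

```text
small (array([523.8, -75.5,  55.9]), np.float64(1.3534943238771897)) large (array([ 459.7, -291.8,   52.6]), np.float64(1.7072110734340593))
corners (array([440.8, 184.3,  33.4]), np.float64(3.212055334179058)) (array([562.8, 109. ,  30.6]), np.float64(2.1408116532549535))
discs z6 [523.6 -75.6   6. ] [ 459.7 -291.6    6. ]
(258, 340) [437.8 182.6  52. ]
(358, 187) [558.3 107.5  52. ]
(48, 208) [540.9 351.9  52. ]
(160, 66) [655.8 267.9  52. ]
rail front [473.2 177.5  30. ]
rail front [539.6 138.   30. ]
```

```bash
cat > ov.py <<'E'
from h import *
def T(P,o=(559.3,240.6),yaw=1.023):
    P=np.atleast_2d(np.array(P,float)); c,s=np.cos(yaw),np.sin(yaw)
    return np.c_[o[0]+c*P[:,0]-s*P[:,1],o[1]+s*P[:,0]+c*P[:,1],P[:,2]]
def draw(img,n,x,y,w,h,k,segs,**kw):
    o=cv2.resize(img[y:y+h,x:x+w],None,fx=k,fy=k,interpolation=cv2.INTER_CUBIC)
    for a,b,col in segs:
        q=(proj(n,T([a,b],**kw))-[x,y]+.5)*k
        cv2.line(o,tuple(map(int,q[0])),tuple(map(int,q[1])),col,1,cv2.LINE_AA)
    return o
E
python3 - <<'E'
from ov import *
t=cv2.imread("pics/top0.png");s=cv2.imread("pics/scene0.png")
segs=[]
for y in(-72,72): segs+= [((-110,y,52),(60,y,52),(0,0,255))]
segs+=[((-110,-72,52),(-110,72,52),(0,0,255)),((-110,-72,30),(-110,72,30),(0,255,255))]
for y in(-42,42):
    segs+=[((-110,y,30),(60,y,30),(0,255,0))]
    for x in(-80,0): segs+=[((x,y,30),(x,y,69),(255,0,255))]
a=draw(t,"top",180,205,85,100,4.7,segs);b=draw(s,"scene",180,180,85,95,4.7,segs)
b=cv2.copyMakeBorder(b,0,a.shape[0]-b.shape[0],0,0,cv2.BORDER_CONSTANT)
cv2.imwrite("pics/ov1.png",np.hstack([a,b]))
E
```

```text
(no output)
```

View pics/ov1.png

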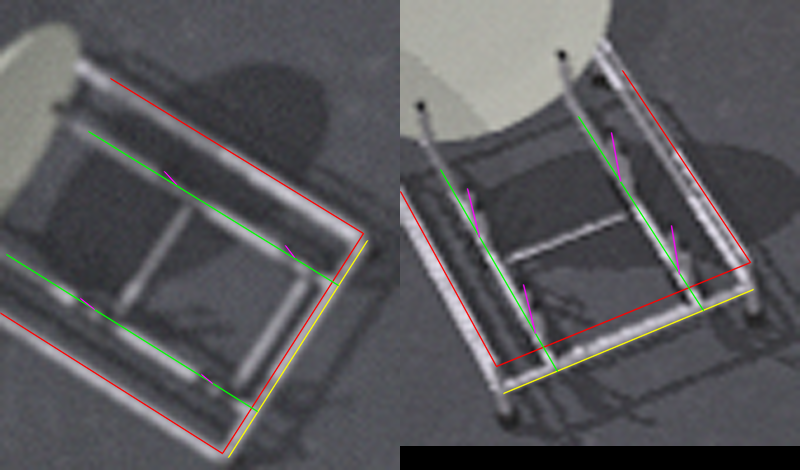

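```bash
python3 - <<'E'
from ov import *
from scipy.optimize import least_squares
np.set_printoptions(precision=1,suppress=True)
g=lambda x,y,n:(np.array([180,205 if n=="top" else 180])+np.array([x,y])/4.7-.5)
S=lambda x,y:g(x-400,y,"scene"); t=lambda x,y:g(x,y,"top")
m=[("top",[t(362,235),t(225,453)],"f"),("scene",[S(497,382),S(747,284)],"f"),
("top",[t(82,68),t(355,228)],"r"),("top",[t(5,322),t(215,450)],"l"),
("scene",[S(602,46),S(742,260)],"r"),("scene",[S(404,212),S(497,375)],"l"),
("top",[t(75,126),t(320,277)],"rr"),("top",[t(20,265),t(240,405)],"rl"),
("scene",[S(570,95),S(690,295)],"rr"),("scene",[S(440,170),S(545,360)],"rl")]
def res(p):
    r=[]
    zs,zf=p[3],30
    for n,pts,k in m:
        a,b={"f":((-110,-72,zf),(-110,72,zf)),"r":((-110,-72,zs),(60,-72,zs)),"l":((-110,72,zs),(60,72,zs)),"rr":((-110,-42,30),(60,-42,30)),"rl":((-110,42,30),(60,42,30))}[k]
        q=proj(n,T([a,b],o=p[:2],yaw=p[2])); d=q[1]-q[0]; d/=np.linalg.norm(d)
        r+=[float(d[0]*(P-q[0])[1]-d[1]*(P-q[0])[0]) for P in pts]
    return np.array(r)
o=least_squares(res,[559,240,1.023,52]); print(o.x.round(3),o.fun)
a=tri(S(625,213),t(190,210))[0];b=tri(S(510,260),t(122,305))[0]
p=o.x
inv=lambda P:np.array([(P[0]-p[0])*np.cos(p[2])+(P[1]-p[1])*np.sin(p[2]),-(P[0]-p[0])*np.sin(p[2])+(P[1]-p[1])*np.cos(p[2]),P[2]])
print("crossbar",inv(a),inv(b))
tim=cv2.imread("pics/top0.png");sim=cv2.imread("pics/scene0.png");out=[]
X,Y=np.meshgrid(np.arange(-125,35,.4),np.arange(80,-80,-.4))
for n,im,in(("top",tim),("scene",sim)):
    P=T(np.c_[X.ravel(),Y.ravel(),np.full(X.size,60.)],o=p[:2],yaw=p[2])
    q=proj(n,P).reshape(*X.shape,2).astype(np.float32)
    w=cv2.remap(im,q[...,0],q[...,1],cv2.INTER_CUBIC); w=cv2.convertScaleAbs(w,alpha=1.4)
    for x in(-80,0): 
        for yy in(0,399): cv2.circle(w,(int((x+125)*2.5),yy),4,(0,0,255),-1)
    out.append(w)
cv2.imwrite("pics/rect.png",np.hstack(out))
E
```

```text
[560.9 245.5   1.   47.2] [-0.2 -0.9  1.1  0.2 -0.7  0.8 -0.5  0.3  0.2 -0.  -0.5  0.1 -0.2 -0.1
  0.1 -0.2  1.2 -0.   0.2 -0.5]
crossbar [-17.3 -37.4  18.7] [-12.6  29.5  12. ]
```

View pics/rect.png

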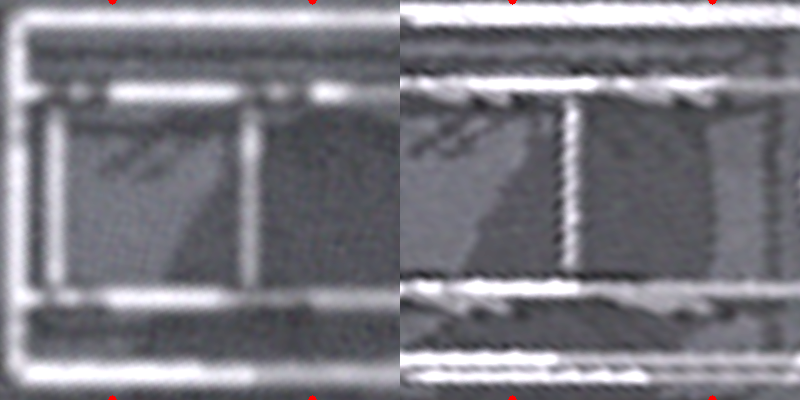

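```bash
python3 - <<'E'
from ov import *
import h
p=[560.9,245.5,1.0]
from scipy.optimize import least_squares
for n in("top","scene"):
    im=cv2.cvtColor(cv2.imread(f"pics/{n}0.png"),cv2.COLOR_BGR2GRAY)
    print(n)
    xs=np.arange(-122,22,2.)
    for yc in(42,-42):
        best=[]
        for dy in (-4,-2,0,2,4):
            P=T(np.c_[xs,np.full(xs.size,yc+dy),np.full(xs.size,69.)],o=(560.9,245.5),yaw=1.0)
            q=proj(n,P).astype(np.float32)[None]
            best.append(cv2.remap(im,q[...,0],q[...,1],cv2.INTER_CUBIC)[0])
        b=np.array(best).astype(int)
        print(yc); 
        for r in b: print(' '.join(map(str,r)))
print(xs[0],xs[-1])
E
```

```text
top
42
147 153 141 130 109 91 72 65 58 58 59 69 80 83 75 64 57 57 69 92 112 120 124 124 122 118 118 123 114 116 111 112 113 109 112 106 105 106 104 104 99 98 90 83 74 69 74 75 65 56 56 62 65 69 65 59 56 59 64 70 77 82 83 80 80 79 75 74 77 75 75 71
163 175 173 161 151 126 98 81 68 66 66 85 102 103 97 82 67 67 80 114 147 159 164 168 164 160 159 156 157 154 155 154 152 153 148 154 156 151 153 150 146 143 138 126 107 90 80 77 65 57 65 79 88 86 78 69 62 59 72 89 116 130 127 125 128 115 105 96 93 93 88 89
164 183 177 171 161 140 115 92 79 73 77 94 115 115 107 92 79 77 94 129 162 178 183 185 183 183 181 180 176 178 178 174 176 176 177 181 182 183 178 179 178 177 173 159 140 114 97 89 78 71 81 103 114 112 98 83 73 67 83 116 147 172 171 167 162 149 133 117 111 106 105 105
167 174 162 145 135 118 100 83 73 68 69 84 102 106 96 83 74 73 83 114 138 157 160 169 167 163 164 161 162 164 164 157 160 164 159 168 171 173 171 166 171 167 163 159 140 117 99 88 81 83 93 106 121 120 106 91 83 79 93 124 159 179 185 175 169 161 143 129 115 109 108 111
167 167 143 113 95 85 75 65 67 62 61 70 82 83 76 67 66 66
[... 3196 characters left out ...]
 92 108 117 116 102 75 52 46 50 51 50 50 49 55 59 56 52 52 51 55 58 57 53 55 55 49 48 56 61 62 63 69 81 95 108 105 101 89 74 64 71 82 100 107 98 77 60 50 41 46 63 70 66 62 59 56 59 63 68 70
94 101 113 116 115 111 113 123 124 114 109 115 115 108 110 108 81 64 53 46 44 53 47 50 56 55 49 55 49 43 46 55 50 49 47 45 39 43 61 82 90 94 98 105 115 117 117 118 119 118 108 99 98 107 118 117 100 79 59 48 46 51 55 57 56 56 55 54 52 51 56 61
137 144 143 135 120 109 118 126 125 131 143 139 135 133 140 129 117 104 98 100 108 104 98 100 98 96 95 92 86 87 81 77 69 62 54 62 71 83 100 113 118 122 122 122 123 122 120 119 121 123 115 110 111 110 106 103 84 67 61 62 61 63 67 63 62 65 66 57 57 59 57 60
-122.0 20.0
```

```bash
cat > plan.py <<'E'
from h import *
def state():
    o=bot.get_obs(); return np.array(o["tool_pos"]),R.from_euler("xyz",o["tcp_rot"])
def plan(wps):
    """wps: list of (x,y,z,yaw,rows). prints rows; tool x=(cos yaw,sin yaw), spin+ lowers yaw"""
    p,r=state(); y=r.as_matrix(); y=np.arctan2(y[1,0],y[0,0]); out=[]
    for X,Y,Z,W,n in wps:
        W=y+(W-y+np.pi)%(2*np.pi)-np.pi if abs(W-y)>3.6 else W
        d=(np.array([X,Y,Z])-p)/n; dw=(W-y)/n
        for i in range(n):
            c,s=np.cos(y),np.sin(y); a=round((d[0]*c+d[1]*s)/80,2);b=round((d[0]*s-d[1]*c)/80,2);z=round(-d[2]/80,2);k=round(-dw/.1,2)
            out.append((a,b,z,k)); p=p+80*np.array([a*c+b*s,a*s-b*c,-z]); y-=k*.1
    for a,b,z,k in out: print(f'{{"xyz":[{a},{b},{z}],"spin":{k}}},')
    print("end",p.round(1),round(y,3))
E
python3 -c "
from plan import *
plan([(440,150,210,1.818,10),(460,-291.7,130,1.014,10)])"
```

```text
{"xyz":[-0.44,-0.28,0.02],"spin":0.95},
{"xyz":[-0.47,-0.24,0.02],"spin":0.95},
{"xyz":[-0.49,-0.19,0.02],"spin":0.95},
{"xyz":[-0.5,-0.14,0.02],"spin":0.95},
{"xyz":[-0.52,-0.1,0.02],"spin":0.95},
{"xyz":[-0.52,-0.05,0.02],"spin":0.95},
{"xyz":[-0.52,0.0,0.02],"spin":0.95},
{"xyz":[-0.52,0.05,0.02],"spin":0.95},
{"xyz":[-0.51,0.1,0.02],"spin":0.95},
{"xyz":[-0.5,0.15,0.02],"spin":0.95},
{"xyz":[-0.54,-0.11,0.1],"spin":0.8},
{"xyz":[-0.55,-0.07,0.1],"spin":0.8},
{"xyz":[-0.55,-0.02,0.1],"spin":0.8},
{"xyz":[-0.55,0.02,0.1],"spin":0.8},
{"xyz":[-0.55,0.07,0.1],"spin":0.8},
{"xyz":[-0.54,0.11,0.1],"spin":0.8},
{"xyz":[-0.53,0.15,0.1],"spin":0.8},
{"xyz":[-0.52,0.2,0.1],"spin":0.8},
{"xyz":[-0.5,0.24,0.1],"spin":0.8},
{"xyz":[-0.48,0.28,0.1],"spin":0.8},
end [ 459.9 -291.3  130.1] 1.018
```

Candidates for the large lid are grey at top-view (408,295), turquoise at (480,278) and the small grey lid at (327,271). I choose the big grey one at (408,295); the small lid is (327,271). The crop confirms this. The rectified view shows the front-bay tines near rack x≈-94 and the middle ones near -13, with the front bar at z≈30. Since the tool can't tilt, I'll grip the knob and swing the lid upright by pushing its rim against the front bar.

{"method": "jog_arm", "body": {"targets": [{"xyz": [-0.44,-0.28,0.02],"spin": 0.95},{"xyz": [-0.47,-0.24,0.02],"spin": 0.95},{"xyz": [-0.49,-0.19,0.02],"spin": 0.95},{"xyz": [-0.5,-0.14,0.02],"spin": 0.95},{"xyz": [-0.52,-0.1,0.02],"spin": 0.95},{"xyz": [-0.52,-0.05,0.02],"spin": 0.95},{"xyz": [-0.52,0.0,0.02],"spin": 0.95},{"xyz": [-0.52,0.05,0.02],"spin": 0.95},{"xyz": [-0.51,0.1,0.02],"spin": 0.95},{"xyz": [-0.5,0.15,0.02],"spin": 0.95}], "gripper": 100}}

```text
time: 1.35
tool_pos: [439.0, 149.7, 210.5]
tcp_rot: [-3.141, -0.0, 1.815]
contact_force: [0.5, 0.7, 0.3]
grip_width: 91.6
finger_force: 0.0
```

{"method": "jog_arm", "body": {"targets": [{"xyz": [-0.54,-0.11,0.1],"spin": 0.8},{"xyz": [-0.55,-0.07,0.1],"spin": 0.8},{"xyz": [-0.55,-0.02,0.1],"spin": 0.8},{"xyz": [-0.55,0.02,0.1],"spin": 0.8},{"xyz": [-0.55,0.07,0.1],"spin": 0.8},{"xyz": [-0.54,0.11,0.1],"spin": 0.8},{"xyz": [-0.53,0.15,0.1],"spin": 0.8},{"xyz": [-0.52,0.2,0.1],"spin": 0.8},{"xyz": [-0.5,0.24,0.1],"spin": 0.8},{"xyz": [-0.48,0.28,0.1],"spin": 0.8}]}}

```text
time: 2.6
tool_pos: [459.8, -292.3, 130.1]
tcp_rot: [-3.141, -0.0, 1.015]
contact_force: [0.4, -0.8, -0.3]
grip_width: 92.1
finger_force: 0.0
```

```bash
python3 -c "
from plan import *
p,r=state(); print(p,r.as_euler('xyz'))
plan([(459.7,-291.7,60,1.014,4),(459.7,-291.7,40,1.014,2)])"
```

```text
[ 459.81996013 -292.31513907  130.05523291] [-3.14087392e+00 -2.99777684e-04  1.01499348e+00]
{"xyz":[0.0,-0.0,0.22],"spin":0.0},
{"xyz":[0.0,-0.0,0.22],"spin":0.0},
{"xyz":[0.0,-0.0,0.22],"spin":0.0},
{"xyz":[0.0,-0.0,0.22],"spin":0.0},
{"xyz":[0.0,-0.0,0.12],"spin":0.0},
{"xyz":[0.0,-0.0,0.12],"spin":0.0},
end [ 459.8 -292.3   40.5] 1.015
```

{"method": "jog_arm", "body": {"targets": [{"xyz": [0,0,0.22],"spin": 0},{"xyz": [0,0,0.22],"spin": 0},{"xyz": [0,0,0.22],"spin": 0},{"xyz": [0,0,0.22],"spin": 0},{"xyz": [0,0,0.12],"spin": 0},{"xyz": [0,0,0.12],"spin": 0},{"xyz": [0,0,0],"spin": 0},{"xyz": [0,0,0],"spin": 0},{"xyz": [0,0,0],"spin": 0},{"xyz": [0,0,0],"spin": 0}], "gripper": 45}}

```text
time: 3.85
tool_pos: [460.2, -291.1, 41.5]
tcp_rot: [3.141, 0.0, 1.018]
contact_force: [0.4, 0.6, -0.7]
grip_width: 41.1
finger_force: 0.0
```

{"method": "jog_arm", "body": {"targets": [{"xyz": [0,0,0],"spin": 0},{"xyz": [0,0,0],"spin": 0},{"xyz": [0,0,0],"spin": 0},{"xyz": [0,0,0],"spin": 0},{"xyz": [0,0,0],"spin": 0},{"xyz": [0,0,0],"spin": 0},{"xyz": [0,0,-0.1],"spin": 0},{"xyz": [0,0,-0.2],"spin": 0},{"xyz": [0,0,-0.2],"spin": 0},{"xyz": [0,0,-0.1],"spin": 0}], "gripper": 0}}

```text
time: 5.1
tool_pos: [460.6, -291.4, 90.8]
tcp_rot: [3.139, 0.0, 1.018]
contact_force: [0.4, -0.2, -2.6]
grip_width: 28.9
finger_force: 30.0
```

```bash
python3 - <<'E'
from plan import *
u=np.array([np.cos(1.014),np.sin(1.014)]);bar=np.array([560.9,245.5])-110*u
# K start: lid edge 10 mm short of bar front face
k=bar-u*(75+3+10); print(bar,k,state()[0])
plan([(*( (460+k[0])/2,(-291.7+k[1])/2),100,1.014,5),(*k,65,1.014,5)])
E
```

```text
[502.7683937  152.11522421] [456.26310867  77.40740358] [ 460.5796839  -291.38986651   90.83933737]
{"xyz":[0.39,-0.25,-0.02],"spin":0.01},
{"xyz":[0.39,-0.25,-0.02],"spin":0.01},
{"xyz":[0.39,-0.25,-0.02],"spin":0.01},
{"xyz":[0.39,-0.25,-0.02],"spin":0.01},
{"xyz":[0.39,-0.25,-0.02],"spin":0.01},
{"xyz":[0.39,-0.25,0.08],"spin":-0.0},
{"xyz":[0.39,-0.25,0.08],"spin":-0.0},
{"xyz":[0.39,-0.25,0.08],"spin":-0.0},
{"xyz":[0.39,-0.25,0.08],"spin":-0.0},
{"xyz":[0.39,-0.25,0.08],"spin":-0.0},
end [455.6  79.2  66.8] 1.013
```

```bash
python3 - <<'E'
from plan import *
plan([(445,-100,145,1.014,5),(456.3,77.4,66,1.014,5)])
E
```

```text
{"xyz":[0.39,-0.28,-0.14],"spin":0.01},
{"xyz":[0.39,-0.28,-0.14],"spin":0.01},
{"xyz":[0.39,-0.29,-0.14],"spin":0.01},
{"xyz":[0.39,-0.29,-0.14],"spin":0.01},
{"xyz":[0.39,-0.29,-0.14],"spin":0.01},
{"xyz":[0.39,-0.21,0.2],"spin":-0.0},
{"xyz":[0.39,-0.21,0.2],"spin":-0.0},
{"xyz":[0.39,-0.21,0.2],"spin":-0.0},
{"xyz":[0.39,-0.21,0.2],"spin":-0.0},
{"xyz":[0.39,-0.21,0.2],"spin":-0.0},
end [456.9  78.3  66.8] 1.013
```

{"method": "jog_arm", "body": {"targets": [{"xyz": [0.35,-0.25,-0.14],"spin": 0},{"xyz": [0.4,-0.29,-0.14],"spin": 0},{"xyz": [0.4,-0.29,-0.14],"spin": 0},{"xyz": [0.4,-0.3,-0.14],"spin": 0},{"xyz": [0.4,-0.3,-0.14],"spin": 0},{"xyz": [0.39,-0.21,0.2],"spin": 0},{"xyz": [0.39,-0.21,0.2],"spin": 0},{"xyz": [0.39,-0.21,0.2],"spin": 0},{"xyz": [0.39,-0.21,0.2],"spin": 0},{"xyz": [0.36,-0.19,0.2],"spin": 0}]}}

```text
time: 6.35
tool_pos: [455.3, 77.1, 65.1]
tcp_rot: [3.141, -0.0, 1.018]
contact_force: [0.5, 0.6, -2.0]
grip_width: 29.3
finger_force: 30.0
```

```bash
python3 - <<'E'
from plan import *
t=bot.capture("top");s=bot.capture("scene")
c=lambda i,x,y:cv2.resize(i[y:y+140,x:x+133],None,fx=3,fy=3,interpolation=cv2.INTER_CUBIC)
cv2.imwrite("pics/c2.png",np.hstack([c(t,190,200),c(s,180,180)]))
p,r=state();u=np.array([np.cos(1.014),np.sin(1.014)]);v=np.array([-u[1],u[0]]);d=p[:2]-[560.9,245.5]
print(p,d@u,d@v)
E
```

```text
[454.15412543  78.18712094  64.13228058] -198.4525895644333 2.202483174969744
```

View pics/c2.png

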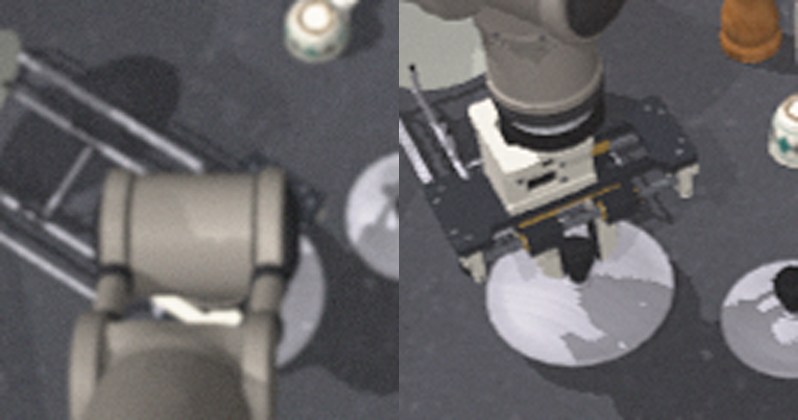

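{"method": "jog_arm", "body": {"targets": [{"xyz": [0.06,0,0],"spin": 0},{"xyz": [0.06,0,0],"spin": 0},{"xyz": [0.03,0,0],"spin": 0},{"xyz": [0.04,0,-0.05],"spin": 0},{"xyz": [0.04,0,-0.05],"spin": 0},{"xyz": [0.04,0,-0.05],"spin": 0},{"xyz": [0.04,0,-0.05],"spin": 0},{"xyz": [0,0,0],"spin": 0},{"xyz": [0,0,0],"spin": 0},{"xyz": [0,0,0],"spin": 0}]}}

```text
time: 7.7
tool_pos: [467.5, 95.2, 81.7]
tcp_rot: [-3.141, 0.002, 1.017]
contact_force: [-2.9, -5.7, 1.3]
grip_width: 28.9
finger_force: 30.0
```

```bash
python3 - <<'E'
from plan import *
o=bot.get_obs(); print(o["contact_force"],o["moment"],o["tool_pos"],o["finger_force"])
p,r=state();u=np.array([np.cos(1.014),np.sin(1.014)]);print((p[:2]-[560.9,245.5])@u, o["contact_force"][:2]@u)
E
```

```text
[-2.89226886 -5.69569007  1.32057084] [-1.23673817  0.91605431  0.01552735] [467.5410703   95.192937    81.68876008] 29.99877691268921
-176.94087203565235 -6.363845224599549
```

{"method": "jog_arm", "body": {"targets": [{"xyz": [0.07,0,-0.06],"spin": 0},{"xyz": [0.07,0,-0.06],"spin": 0},{"xyz": [0.08,0,-0.05],"spin": 0},{"xyz": [0.08,0,-0.04],"spin": 0},{"xyz": [0.08,0,-0.04],"spin": 0},{"xyz": [0.1,0,-0.03],"spin": 0},{"xyz": [0,0,0],"spin": 0},{"xyz": [0,0,0],"spin": 0},{"xyz": [0,0,0],"spin": 0},{"xyz": [0,0,0],"spin": 0}]}}

```text
time: 8.95
tool_pos: [488.7, 128.9, 104.4]
tcp_rot: [3.14, -0.0, 1.017]
contact_force: [-3.1, -3.7, 5.0]
grip_width: 29.2
finger_force: 30.0
```

```bash
python3 - <<'E'
from plan import *
s=bot.capture("scene")
cv2.imwrite("pics/c3.png",cv2.resize(s[170:310,180:340],None,fx=4,fy=4,interpolation=cv2.INTER_CUBIC))
o=bot.get_obs();p,r=state();u=np.array([np.cos(1.014),np.sin(1.014)]);print(p,o["contact_force"],(p[:2]-[560.9,245.5])@u, o["contact_force"][:2]@u)
E
```

```text
[488.73048112 128.90755504 104.41312507] [-3.23088691 -3.56266749  5.10527568] -137.12081262861105 -4.731959547005852
```

View pics/c3.png

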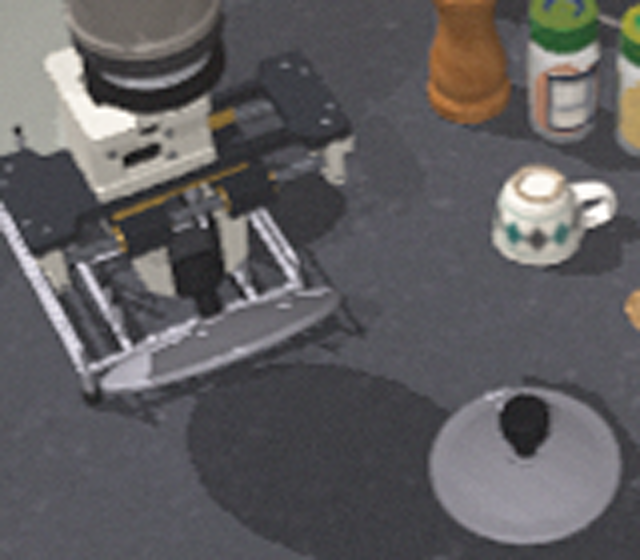

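{"method": "jog_arm", "body": {"targets": [{"xyz": [0.09,0,-0.02],"spin": 0},{"xyz": [0.09,0,-0.01],"spin": 0},{"xyz": [0.1,0,-0.01],"spin": 0},{"xyz": [0.09,0,0.01],"spin": 0},{"xyz": [0.09,0,0.01],"spin": 0},{"xyz": [0.1,0,0.02],"spin": 0},{"xyz": [0,0,0],"spin": 0},{"xyz": [0,0,0],"spin": 0},{"xyz": [0,0,0],"spin": 0},{"xyz": [0,0,0],"spin": 0}]}}

```text
time: 10.25
tool_pos: [511.5, 167.5, 103.1]
tcp_rot: [-3.141, 0.001, 1.018]
contact_force: [0.4, -4.1, -4.4]
grip_width: 28.9
finger_force: 30.0
```

```bash
python3 - <<'E'
from plan import *
o=bot.get_obs();p,r=state();u=np.array([np.cos(1.014),np.sin(1.014)]);print(p,o["contact_force"],(p[:2]-[560.9,245.5])@u, o["contact_force"][:2]@u,o["joint_positions"])
E
```

```text
[511.53658919 167.49558824 103.09841209] [ 0.41131996 -4.08327442 -4.37253293] -92.30908059740166 -3.24913614799759 [ 1.74024551e-01  4.96330406e-01  1.65417571e+00 -2.08967734e-05
  9.92191429e-01  7.27230860e-01]
```

{"method": "jog_arm", "body": {"targets": [{"xyz": [0.07,0,0.03],"spin": 0},{"xyz": [0.07,0,0.03],"spin": 0},{"xyz": [0.07,0,0.03],"spin": 0},{"xyz": [0.06,0,0.02],"spin": 0},{"xyz": [0,0,0],"spin": 0},{"xyz": [0,0,0],"spin": 0},{"xyz": [-0.05,0,-0.05],"spin": 0},{"xyz": [-0.2,0,-0.3],"spin": 0},{"xyz": [-0.4,0,-0.5],"spin": 0},{"xyz": [-0.4,0,-0.4],"spin": 0}]}}

```text
time: 11.5
tool_pos: [479.7, 114.4, 197.0]
tcp_rot: [3.139, -0.003, 1.018]
contact_force: [1.0, -0.6, -2.4]
grip_width: 29.1
finger_force: 30.0
```

```bash
python3 - <<'E'
from plan import *
t=bot.capture("top");s=bot.capture("scene")
c=lambda i,x,y:cv2.resize(i[y:y+185,x:x+133],None,fx=3,fy=3,interpolation=cv2.INTER_CUBIC)
cv2.imwrite("pics/c4.png",np.hstack([c(t,190,180),c(s,190,130)]))
o=bot.get_obs();p,r=state();u=np.array([np.cos(1.014),np.sin(1.014)]);print(p,o["contact_force"],(p[:2]-[560.9,245.5])@u,o["joint_positions"])
E
```

```text
[480.48951504 113.37521761 199.22509491] [ 0.4684607   0.32599453 -2.60663228] -154.6621257583875 [7.60692000e-02 3.05051386e-01 1.65907362e+00 4.51490566e-04
 1.16837705e+00 6.30859385e-01]
```

View pics/c4.png

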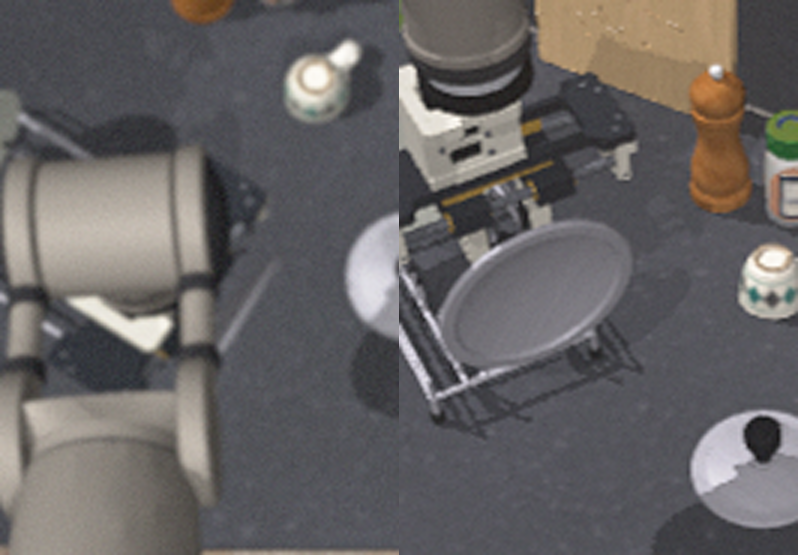

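```bash
cat > tilt.py <<'E'
from plan import *
from scipy.optimize import differential_evolution
def fit(rad,sgn,off=48.,n="scene"):
    """lid underside rim in the picture -> tilt (rad, + = top edge towards knob) , centre. sgn: knob dir along tool x"""
    im=cv2.GaussianBlur(cv2.cvtColor(bot.capture(n),cv2.COLOR_BGR2GRAY),(3,3),0).astype(float)
    g=cv2.magnitude(cv2.Sobel(im,6,1,0),cv2.Sobel(im,6,0,1)); g=np.minimum(g,120).astype(np.float32)
    p,r=state(); M=r.as_matrix(); k=sgn*M[:2,0]/np.linalg.norm(M[:2,0]); K=np.array([k[0],k[1],0]);V=np.array([-k[1],k[0],0]);Z=np.array([0,0,1.])
    a=np.linspace(0,2*np.pi,240)[:,None]
    def pts(q):
        nrm=K*np.cos(q[0])-Z*np.sin(q[0]); up=Z*np.cos(q[0])+K*np.sin(q[0])
        c=p+Z*8.5-nrm*(off+q[1])+up*q[2]+V*q[3]
        return c,c+rad*(np.cos(a)*V+np.sin(a)*up)
    def cost(q):
        w=proj(n,pts(q)[1]).astype(np.float32)[None]
        return -float(cv2.remap(g,w[...,0],w[...,1],cv2.INTER_LINEAR).mean())
    o=differential_evolution(cost,[(-.4,.4),(-6,6),(-6,6),(-5,5)],seed=1,maxiter=60,popsize=12)
    return o.x.round(3),o.fun,pts(o.x)[0].round(1),p.round(1)
E
python3 -c "
from tilt import *
print(fit(75,1)); print(fit(75,1))"
```

```text
(array([-0.135,  5.589,  2.424,  0.371]), np.float64(-101.673095703125), array([452. ,  69. , 201.1]), array([480.4, 114.2, 197.4]))
(array([-0.128,  1.721, -1.991, -1.436]), np.float64(-103.1368637084961), array([455.4,  72.3, 196.1]), array([480. , 114.7, 196. ]))
```

{"method": "jog_arm", "body": {"targets": [{"xyz": [0.1,0,0.2],"spin": 0},{"xyz": [0.22,0,0.3],"spin": 0},{"xyz": [0.25,0,0.3],"spin": 0},{"xyz": [0.2,0,0.3],"spin": 0},{"xyz": [0.08,0,0.18],"spin": 0},{"xyz": [0.08,0,0],"spin": 0},{"xyz": [0.08,0,0],"spin": 0},{"xyz": [0.08,0,0.02],"spin": 0},{"xyz": [0.08,0,0.02],"spin": 0},{"xyz": [0,0,0],"spin": 0}]}}

```text
time: 12.95
tool_pos: [527.7, 193.9, 89.0]
tcp_rot: [-3.141, 0.002, 1.018]
contact_force: [-2.7, -4.0, -5.1]
grip_width: 28.7
finger_force: 30.0
```

```bash
python3 - <<'E'
from tilt import *
o=bot.get_obs();p,r=state();u=np.array([np.cos(1.014),np.sin(1.014)]);print(p,o["contact_force"],(p[:2]-[560.9,245.5])@u)
print(fit(75,1))
E
```

```text
[527.69138416 193.85347521  88.98531049] [-2.69345161 -3.97489055 -5.14372878] -61.39517563188055
(array([ 0.079,  4.046,  0.014, -0.207]), np.float64(-111.83810424804688), array([500.6, 149.5, 101.7]), array([527.7, 193.8,  89.1]))
```

{"method": "jog_arm", "body": {"targets": [{"xyz": [-0.1,0,0],"spin": 0},{"xyz": [-0.15,0,-0.1],"spin": 0},{"xyz": [-0.1,0,-0.3],"spin": 0},{"xyz": [0,0,-0.4],"spin": 0},{"xyz": [0,0,-0.4],"spin": 0},{"xyz": [0,0,0],"spin": -0.6},{"xyz": [0,0,0],"spin": -1},{"xyz": [0,0,0],"spin": -1},{"xyz": [0,0,0],"spin": -1},{"xyz": [0,0,0],"spin": -1}]}}

```text
time: 14.25
tool_pos: [513.9, 170.2, 186.4]
tcp_rot: [3.139, -0.001, 1.481]
contact_force: [-0.9, -0.6, -2.6]
grip_width: 28.9
finger_force: 30.0
```

{"method": "jog_arm", "body": {"targets": [{"xyz": [0,0,0],"spin": -1},{"xyz": [0,0,0],"spin": -1},{"xyz": [0,0,0],"spin": -1},{"xyz": [0,0,0],"spin": -1},{"xyz": [0,0,0],"spin": -1},{"xyz": [0,0,0],"spin": -1},{"xyz": [0,0,0],"spin": -1},{"xyz": [0,0,0],"spin": -1},{"xyz": [0,0,0],"spin": -1},{"xyz": [0,0,0],"spin": -1}]}}

```text
time: 15.5
tool_pos: [513.8, 170.2, 186.3]
tcp_rot: [3.139, 0.001, 2.481]
contact_force: [0.2, -0.1, -1.6]
grip_width: 28.8
finger_force: 30.0
```

{"method": "jog_arm", "body": {"targets": [{"xyz": [0,0,0],"spin": -1},{"xyz": [0,0,0],"spin": -1},{"xyz": [0,0,0],"spin": -1},{"xyz": [0,0,0],"spin": -1},{"xyz": [0,0,0],"spin": -1},{"xyz": [0,0,0],"spin": -1},{"xyz": [0,0,0],"spin": -1},{"xyz": [0,0,0],"spin": -1},{"xyz": [0,0,0],"spin": -1},{"xyz": [0,0,0],"spin": -1}]}}

```text
time: 16.75
tool_pos: [513.8, 170.1, 186.3]
tcp_rot: [3.142, 0.002, -2.803]
contact_force: [-0.6, -0.1, -2.1]
grip_width: 28.5
finger_force: 30.0
```

```bash
python3 - <<'E'
from plan import *
p,r=state();u=np.array([np.cos(1.014),np.sin(1.014)]);v=np.array([-u[1],u[0]])
print(p,r.as_euler('xyz'))
t=np.array([560.9,245.5])-60*u
plan([(*t,150,4.156,10)])
E
```

```text
[513.76667293 170.10100164 186.32259816] [ 3.14155281e+00  2.37852241e-03 -2.80252340e+00]
{"xyz":[-0.03,0.02,0.05],"spin":-0.68},
{"xyz":[-0.03,0.02,0.05],"spin":-0.68},
{"xyz":[-0.03,0.02,0.05],"spin":-0.68},
{"xyz":[-0.03,0.02,0.05],"spin":-0.68},
{"xyz":[-0.03,0.01,0.05],"spin":-0.68},
{"xyz":[-0.03,0.01,0.05],"spin":-0.68},
{"xyz":[-0.03,0.01,0.05],"spin":-0.68},
{"xyz":[-0.04,0.01,0.05],"spin":-0.68},
{"xyz":[-0.04,0.0,0.05],"spin":-0.68},
{"xyz":[-0.04,0.0,0.05],"spin":-0.68},
end [529.3 194.3 146.3] -2.123
```

{"method": "jog_arm", "body": {"targets": [{"xyz": [-0.03,0.02,0.04],"spin": -0.7},{"xyz": [-0.03,0.02,0.04],"spin": -0.7},{"xyz": [-0.03,0.02,0.05],"spin": -0.7},{"xyz": [-0.03,0.02,0.05],"spin": -0.7},{"xyz": [-0.03,0.01,0.05],"spin": -0.7},{"xyz": [-0.03,0.01,0.05],"spin": -0.7},{"xyz": [-0.03,0.01,0.05],"spin": -0.7},{"xyz": [-0.04,0.01,0.05],"spin": -0.7},{"xyz": [-0.04,0,0.04],"spin": -0.7},{"xyz": [-0.04,0,0.03],"spin": -0.5}]}}

```text
time: 18.0
tool_pos: [529.3, 194.5, 150.2]
tcp_rot: [-3.14, 0.002, -2.124]
contact_force: [-0.0, -0.1, -0.9]
grip_width: 28.7
finger_force: 30.0
```

```bash
python3 - <<'E'
from tilt import *
u=np.array([np.cos(1.014),np.sin(1.014)]);v=np.array([-u[1],u[0]])
p,r=state(); d=p[:2]-[560.9,245.5]; print(p,r.as_euler('xyz'),d@u,d@v)
for n in("scene","top"):
  f=fit(75,-1*-1 if 0 else 1,n=n); c=f[2]; d=c[:2]-[560.9,245.5]; print(n,f,d@u,d@v)
s=bot.capture("scene")
cv2.imwrite("pics/c5.png",cv2.resize(s[140:270,150:310],None,fx=4.6,fy=4.6,interpolation=cv2.INTER_CUBIC))
E
```

```text
[529.30929738 194.46230308 150.22087013] [-3.14019808e+00  1.79213764e-03 -2.12384776e+00] -60.023292466620454 -0.15284202510319495
scene (array([-0.106,  5.945,  2.173, -0.676]), np.float64(-79.56046295166016), array([557. , 240.9, 154.8]), array([529.4, 194.7, 149.9])) -5.966211210828939 0.8799566965361745
top (array([-0.257, -0.095, -5.424, -4.999]), np.float64(-75.93012237548828), array([548.7, 235.4, 141. ]), array([529.2, 194.6, 149.9])) -15.021743929978086 5.019682191350834
```

View pics/c5.png

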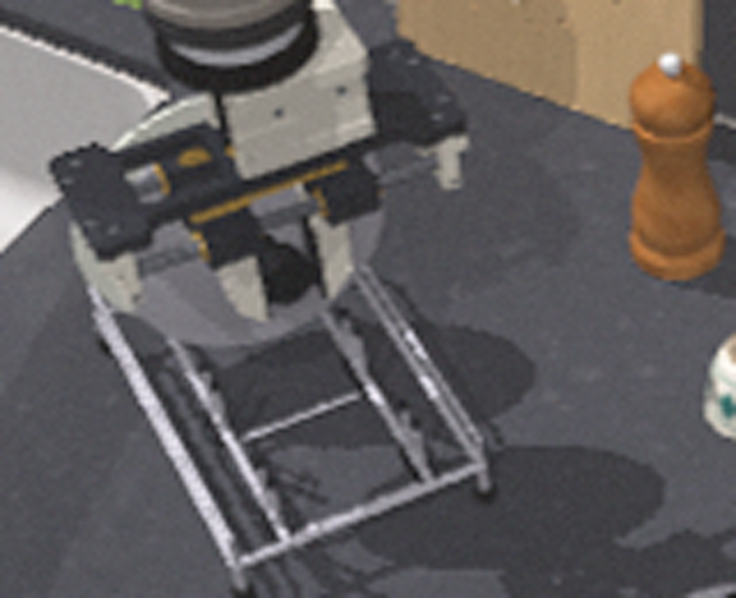

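```bash
cat >> tilt.py <<'E'
def fit2(rad,off,up0=0.,n="scene"):
    im=cv2.GaussianBlur(cv2.cvtColor(bot.capture(n),cv2.COLOR_BGR2GRAY),(3,3),0).astype(float)
    g=cv2.magnitude(cv2.Sobel(im,6,1,0),cv2.Sobel(im,6,0,1)); g=np.minimum(g,120).astype(np.float32)
    p,r=state(); M=r.as_matrix(); k=M[:2,0]/np.linalg.norm(M[:2,0]); K=np.array([k[0],k[1],0]);V=np.array([-k[1],k[0],0]);Z=np.array([0,0,1.])
    a=np.linspace(np.pi*1.15,np.pi*1.85,120)[:,None]; res=[]
    for t in np.arange(-.4,.41,.04):
        best=0
        for dv in(-3,-1.5,0,1.5,3):
            nrm=K*np.cos(t)-Z*np.sin(t); up=Z*np.cos(t)+K*np.sin(t)
            w=proj(n,p+Z*8.5-nrm*off+up*up0+V*dv+rad*(np.cos(a)*V+np.sin(a)*up)).astype(np.float32)[None]
            best=max(best,float(cv2.remap(g,w[...,0],w[...,1],cv2.INTER_LINEAR).mean()))
        res.append((round(t,2),round(best)))
    return res
E
python3 -c "
from tilt import *
print(fit2(75,42.5));print(fit2(75,42.5,n='top'))"
```

```text
[(np.float64(-0.4), 56), (np.float64(-0.36), 56), (np.float64(-0.32), 53), (np.float64(-0.28), 54), (np.float64(-0.24), 55), (np.float64(-0.2), 54), (np.float64(-0.16), 53), (np.float64(-0.12), 56), (np.float64(-0.08), 63), (np.float64(-0.04), 79), (np.float64(-0.0), 94), (np.float64(0.04), 82), (np.float64(0.08), 62), (np.float64(0.12), 64), (np.float64(0.16), 66), (np.float64(0.2), 63), (np.float64(0.24), 49), (np.float64(0.28), 46), (np.float64(0.32), 49), (np.float64(0.36), 53), (np.float64(0.4), 59)]
[(np.float64(-0.4), 108), (np.float64(-0.36), 98), (np.float64(-0.32), 83), (np.float64(-0.28), 77), (np.float64(-0.24), 79), (np.float64(-0.2), 77), (np.float64(-0.16), 80), (np.float64(-0.12), 82), (np.float64(-0.08), 82), (np.float64(-0.04), 79), (np.float64(-0.0), 72), (np.float64(0.04), 76), (np.float64(0.08), 75), (np.float64(0.12), 77), (np.float64(0.16), 77), (np.float64(0.2), 74), (np.float64(0.24), 62), (np.float64(0.28), 56), (np.float64(0.32), 61), (np.float64(0.36), 62), (np.float64(0.4), 60)]
```

{"method": "jog_arm", "body": {"targets": [{"xyz": [-0.01,0,0.1],"spin": 0},{"xyz": [0,0,0.1],"spin": 0},{"xyz": [0,0,0.08],"spin": 0},{"xyz": [0,0,0.05],"spin": 0},{"xyz": [0,0,0.04],"spin": 0},{"xyz": [0,0,0.04],"spin": 0},{"xyz": [0,0,0],"spin": 0},{"xyz": [0,0,0],"spin": 0},{"xyz": [0,0,0],"spin": 0},{"xyz": [0,0,0],"spin": 0}]}}

```text
time: 19.5
tool_pos: [529.5, 195.5, 116.5]
tcp_rot: [-3.141, 0.0, -2.125]
contact_force: [-0.2, 0.4, -1.3]
grip_width: 29.0
finger_force: 30.0
```

```bash
python3 - <<'E'
from tilt import *
o=bot.get_obs();u=np.array([np.cos(1.014),np.sin(1.014)]);p,r=state();print(p,o["contact_force"],o["contact_force"][:2]@u,o["moment"],(p[:2]-[560.9,245.5])@u)
print([x for x in fit2(75,42.5) if x[1]>70])
E
```

```text
[529.51684552 195.45271638 116.47666177] [-0.1547864   0.43904187 -1.27324295] 0.29092586491923855 [0.00983364 0.13975831 0.01231623] -59.07279581954919
[(np.float64(-0.4), 74), (np.float64(-0.36), 89), (np.float64(-0.32), 90), (np.float64(-0.28), 85), (np.float64(-0.24), 82), (np.float64(-0.04), 80), (np.float64(-0.0), 107), (np.float64(0.04), 99), (np.float64(0.08), 74), (np.float64(0.12), 78), (np.float64(0.16), 74)]
```

{"method": "jog_arm", "body": {"targets": [{"xyz": [0,0,0.03],"spin": 0},{"xyz": [0,0,0.03],"spin": 0},{"xyz": [0,0,0.03],"spin": 0},{"xyz": [0,0,0.03],"spin": 0},{"xyz": [0,0,0.03],"spin": 0},{"xyz": [0,0,0.03],"spin": 0},{"xyz": [0,0,0],"spin": 0},{"xyz": [0,0,0],"spin": 0},{"xyz": [0,0,0],"spin": 0},{"xyz": [0,0,0],"spin": 0}]}}

```text
time: 20.8
tool_pos: [529.5, 195.5, 102.0]
tcp_rot: [-3.141, 0.0, -2.125]
contact_force: [-0.0, -0.1, -3.0]
grip_width: 28.4
finger_force: 30.0
```

```bash
python3 - <<'E'
from tilt import *
o=bot.get_obs();u=np.array([np.cos(1.014),np.sin(1.014)]);p,r=state();print(p,o["contact_force"],o["contact_force"][:2]@u,o["moment"],(p[:2]-[560.9,245.5])@u)
print([x for x in fit2(75,42.5) if x[1]>70])
E
```

```text
[529.48600186 195.49450365 102.01690367] [-0.04329491 -0.12676165 -3.00387101] -0.13049464648053644 [-0.04292353  0.15571321 -0.00426153] -59.05362033724736
[(np.float64(-0.24), 84), (np.float64(-0.2), 94), (np.float64(-0.16), 87), (np.float64(-0.12), 87), (np.float64(-0.04), 78), (np.float64(-0.0), 108), (np.float64(0.04), 98), (np.float64(0.08), 73), (np.float64(0.12), 81), (np.float64(0.16), 81)]
```

{"method": "jog_arm", "body": {"targets": [{"xyz": [0,0,0.03],"spin": 0},{"xyz": [0,0,0.03],"spin": 0},{"xyz": [0,0,0.03],"spin": 0},{"xyz": [0,0,0.03],"spin": 0},{"xyz": [0,0,0.02],"spin": 0},{"xyz": [0,0,0.02],"spin": 0},{"xyz": [0,0,0],"spin": 0},{"xyz": [0,0,0],"spin": 0},{"xyz": [0,0,0],"spin": 0},{"xyz": [0,0,0],"spin": 0}]}}

```text
time: 22.1
tool_pos: [529.7, 195.4, 89.3]
tcp_rot: [-3.141, 0.0, -2.125]
contact_force: [0.4, -3.3, -0.3]
grip_width: 29.0
finger_force: 30.0
```

{"method": "jog_arm", "body": {"targets": [{"xyz": [0,0,0.01],"spin": 0},{"xyz": [0,0,0.01],"spin": 0},{"xyz": [0,0,0.01],"spin": 0},{"xyz": [0,0,0.01],"spin": 0},{"xyz": [0,0,0],"spin": 0},{"xyz": [0,0,0],"spin": 0},{"xyz": [0,0,0],"spin": 0},{"xyz": [0,0,0],"spin": 0},{"xyz": [0,0,0],"spin": 0},{"xyz": [0,0,0],"spin": 0}]}}

```text
time: 23.35
tool_pos: [529.5, 194.2, 87.3]
tcp_rot: [-3.14, -0.001, -2.125]
contact_force: [-4.3, -8.3, 12.0]
grip_width: 29.0
finger_force: 30.0
```

{"method": "jog_arm", "body": {"targets": [{"xyz": [0,0,0],"spin": 0},{"xyz": [0,0,0],"spin": 0},{"xyz": [0,0,0],"spin": 0},{"xyz": [0,0,0],"spin": 0},{"xyz": [0,0,0],"spin": 0},{"xyz": [0,0,-0.1],"spin": 0},{"xyz": [0.02,0,-0.3],"spin": 0},{"xyz": [0.05,0,-0.5],"spin": 0},{"xyz": [0.1,0,-0.5],"spin": 0},{"xyz": [0.1,0,-0.3],"spin": 0}], "gripper": 55}}

```text
time: 24.6
tool_pos: [518.5, 177.1, 224.8]
tcp_rot: [-3.139, 0.002, -2.125]
contact_force: [0.4, -0.6, -1.0]
grip_width: 50.7
finger_force: 0.0
```

```bash
python3 - <<'E'
from plan import *
p,r=state(); print(p,r.as_euler('xyz'))
# go toward small lid (523.7,-75.5); grip yaw 1.014 => spin back; via raised path
plan([(480,60,190,4.159-1.0,10),(510,-40,150,4.159-2.0,10),(523.7,-75.5,110,1.014,11)])
E
```

```text
[518.52698072 177.07267264 224.75263767] [-3.13912067e+00  2.43854250e-03 -2.12525729e+00]
{"xyz":[0.15,-0.04,0.04],"spin":1.0},
{"xyz":[0.15,-0.05,0.04],"spin":1.0},
{"xyz":[0.14,-0.07,0.04],"spin":1.0},
{"xyz":[0.13,-0.08,0.04],"spin":1.0},
{"xyz":[0.12,-0.09,0.04],"spin":1.0},
{"xyz":[0.11,-0.1,0.04],"spin":1.0},
{"xyz":[0.1,-0.11,0.04],"spin":1.0},
{"xyz":[0.09,-0.12,0.04],"spin":1.0},
{"xyz":[0.08,-0.13,0.04],"spin":1.0},
{"xyz":[0.06,-0.14,0.04],"spin":1.0},
{"xyz":[-0.03,-0.13,0.05],"spin":1.0},
{"xyz":[-0.05,-0.12,0.05],"spin":1.0},
{"xyz":[-0.06,-0.12,0.05],"spin":1.0},
{"xyz":[-0.07,-0.11,0.05],"spin":1.0},
{"xyz":[-0.08,-0.1,0.05],"spin":1.0},
{"xyz":[-0.09,-0.09,0.05],"spin":1.0},
{"xyz":[-0.1,-0.09,0.05],"spin":1.0},
{"xyz":[-0.11,-0.08,0.05],"spin":1.0},
{"xyz":[-0.11,-0.06,0.05],"spin":1.0},
{"xyz":[-0.12,-0.05,0.05],"spin":1.0},
{"xyz":[-0.04,-0.01,0.05],"spin":1.04},
{"xyz":[-0.04,-0.01,0.05],"spin":1.04},
{"xyz":[-0.04,-0.0,0.05],"spin":1.04},
{"xyz":[-0.04,0.0,0.05],"spin":1.04},
{"xyz":[-0.04,0.01,0.05],"spin":1.04},
{"xyz":[-0.04,0.01,0.05],"spin":1.04},
{"xyz":[-0.04,0.02,0.05],"spin":1.04},
{"xyz":[-0.04,0.02,0.05],"spin":1.04},
{"xyz":[-0.04,0.02,0.05],"spin":1.04},
{"xyz":[-0.03,0.03,0.05],"spin":1.04},
{"xyz":[-0.03,0.03,0.05],"spin":1.04},
end [522.2 -74.6 108.8] -5.269
```

```bash
python3 - <<'E'
from plan import *
p,r=state(); y=r.as_euler('xyz')[2]
plan([(523.7,-75.5,110,y,6),(523.7,-75.5,40,y,4)])
E
```

```text
{"xyz":[0.44,-0.29,0.24],"spin":-0.0},
{"xyz":[0.44,-0.29,0.24],"spin":-0.0},
{"xyz":[0.44,-0.29,0.24],"spin":-0.0},
{"xyz":[0.44,-0.29,0.24],"spin":-0.0},
{"xyz":[0.44,-0.29,0.24],"spin":-0.0},
{"xyz":[0.44,-0.29,0.24],"spin":-0.0},
{"xyz":[0.0,0.01,0.22],"spin":-0.0},
{"xyz":[0.0,0.01,0.22],"spin":-0.0},
{"xyz":[0.0,0.01,0.22],"spin":-0.0},
{"xyz":[0.0,0.01,0.22],"spin":-0.0},
end [523.  -74.1  39.2] -2.125
```

{"method": "jog_arm", "body": {"targets": [{"xyz": [0.44,-0.29,0.15],"spin": 0},{"xyz": [0.44,-0.29,0.25],"spin": 0},{"xyz": [0.44,-0.29,0.26],"spin": 0},{"xyz": [0.44,-0.29,0.26],"spin": 0},{"xyz": [0.44,-0.28,0.26],"spin": 0},{"xyz": [0.45,-0.27,0.25],"spin": 0},{"xyz": [0.01,0,0.22],"spin": 0},{"xyz": [0,0,0.22],"spin": 0},{"xyz": [0,0,0.22],"spin": 0},{"xyz": [0,0,0.22],"spin": 0}], "gripper": 65}}

```text
time: 25.85
tool_pos: [522.7, -76.0, 37.2]
tcp_rot: [-3.141, 0.0, -2.126]
contact_force: [0.1, -0.9, 0.1]
grip_width: 59.6
finger_force: 0.0
```

```bash
python3 - <<'E'
from plan import *
p,r=state(); print(p); s=bot.capture("scene"); t=bot.capture("top")
c=lambda i,x,y,w,h,k:cv2.resize(i[y:y+h,x:x+w],None,fx=k,fy=k,interpolation=cv2.INTER_CUBIC)
cv2.imwrite("pics/c6.png",np.hstack([c(s,150,150,130,150,3),c(t,150,190,130,150,3)]))
print(proj("scene",p+[0,0,6]),proj("scene",[523.7,-75.5,46.]))
E
```

```text
[522.66139989 -76.02286591  37.15115985]
[[310.72392739 277.18900585]] [[310.73431655 276.06100033]]
```

View pics/c6.png

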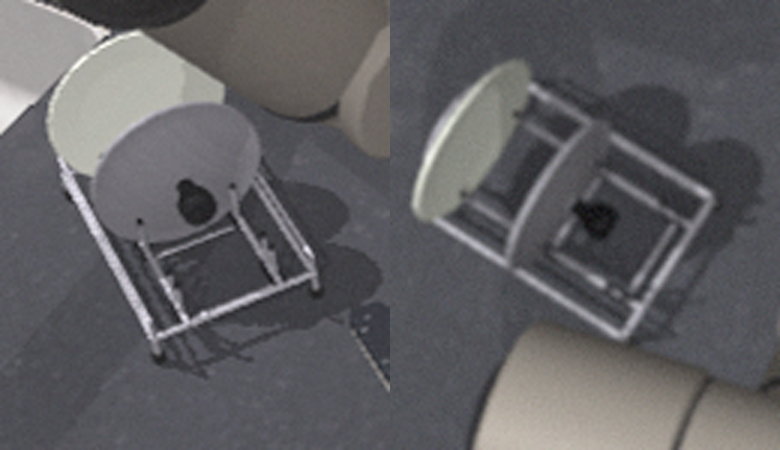

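The large lid is standing upright in the middle bay between its tines, with the knob towards the front (left crop (195,203)); the plate is undisturbed. Now the small lid.

{"method": "jog_arm", "body": {"targets": [{"xyz": [0,0,-0.05],"spin": 0},{"xyz": [0,0,0],"spin": 0},{"xyz": [0,0,0],"spin": 0},{"xyz": [0,0,0],"spin": 0},{"xyz": [0,0,0],"spin": 0},{"xyz": [0,0,0],"spin": 0},{"xyz": [0,0,0],"spin": 0},{"xyz": [0,0,-0.1],"spin": 0},{"xyz": [0,0,-0.2],"spin": 0},{"xyz": [0,0,-0.2],"spin": 0}], "gripper": 0}}

```text
time: 27.2
tool_pos: [522.2, -75.8, 82.1]
tcp_rot: [3.141, -0.0, -2.125]
contact_force: [0.8, -0.1, -2.2]
grip_width: 29.1
finger_force: 30.0
```

```bash
python3 - <<'E'
from plan import *
p,r=state(); print(p,r.as_euler('xyz')); y=r.as_euler('xyz')[2]
plan([(507.6,65.4,66,y,6)])
E
```

```text
[522.16850477 -75.78414613  82.11813649] [ 3.14124874e+00 -2.00607974e-05 -2.12529530e+00]
{"xyz":[-0.23,0.18,0.03],"spin":-0.0},
{"xyz":[-0.23,0.18,0.03],"spin":-0.0},
{"xyz":[-0.23,0.18,0.03],"spin":-0.0},
{"xyz":[-0.23,0.18,0.03],"spin":-0.0},
{"xyz":[-0.23,0.18,0.03],"spin":-0.0},
{"xyz":[-0.23,0.18,0.03],"spin":-0.0},
end [506.8  63.6  67.7] -2.125
```

```bash
python3 - <<'E'
from plan import *
p,r=state(); y=r.as_euler('xyz')[2]
plan([(513.6,61.6,66,y,7)])
E
```

```text
{"xyz":[-0.2,0.14,0.03],"spin":-0.0},
{"xyz":[-0.2,0.14,0.03],"spin":-0.0},
{"xyz":[-0.2,0.14,0.03],"spin":-0.0},
{"xyz":[-0.2,0.14,0.03],"spin":-0.0},
{"xyz":[-0.2,0.14,0.03],"spin":-0.0},
{"xyz":[-0.2,0.14,0.03],"spin":-0.0},
{"xyz":[-0.2,0.14,0.03],"spin":-0.0},
end [514.5  60.7  65.3] -2.125
```

Then approach contact and pivot to about 15°.

{"method": "jog_arm", "body": {"targets": [{"xyz": [-0.2,0.14,0.03],"spin": 0},{"xyz": [-0.2,0.14,0.03],"spin": 0},{"xyz": [-0.2,0.14,0.03],"spin": 0},{"xyz": [-0.2,0.14,0.03],"spin": 0},{"xyz": [-0.2,0.14,0.03],"spin": 0},{"xyz": [-0.2,0.14,0.03],"spin": 0},{"xyz": [-0.2,0.14,0.02],"spin": 0},{"xyz": [0,0,0],"spin": 0},{"xyz": [0,0,0],"spin": 0},{"xyz": [0,0,0],"spin": 0}]}}

```text
time: 28.45
tool_pos: [514.7, 60.2, 65.1]
tcp_rot: [-3.141, 0.0, -2.126]
contact_force: [-0.4, -0.3, -1.9]
grip_width: 29.2
finger_force: 30.0
```

{"method": "jog_arm", "body": {"targets": [{"xyz": [-0.06,0,0],"spin": 0},{"xyz": [-0.05,0,0],"spin": 0},{"xyz": [-0.03,0,-0.01],"spin": 0},{"xyz": [-0.04,0,-0.04],"spin": 0},{"xyz": [-0.04,0,-0.04],"spin": 0},{"xyz": [-0.04,0,-0.04],"spin": 0},{"xyz": [-0.04,0,-0.04],"spin": 0},{"xyz": [0,0,0],"spin": 0},{"xyz": [0,0,0],"spin": 0},{"xyz": [0,0,0],"spin": 0}]}}

```text
time: 29.7
tool_pos: [527.2, 81.0, 78.7]
tcp_rot: [3.142, 0.0, -2.126]
contact_force: [-0.8, 0.4, -4.7]
grip_width: 29.2
finger_force: 30.0
```

```bash
cat > st.py <<'E'
from tilt import *
o=bot.get_obs();u=np.array([np.cos(1.014),np.sin(1.014)]);v=np.array([-u[1],u[0]]);p,r=state();d=p[:2]-[560.9,245.5]
print(p,o["contact_force"],o["contact_force"][:2]@u,"rack xy",d@u,d@v)
E
python3 st.py
```

```text
[527.24681054  80.99442264  78.71552468] [-0.8055712   0.37750276 -4.67345921] -0.10523761009521866 rack xy -157.442094709799 -58.36616276358732
```

```bash
cat >> tilt.py <<'E'
def fit3(rad,off,sgn,lo=-1.6,hi=.3,n="scene"):
    im=cv2.GaussianBlur(cv2.cvtColor(bot.capture(n),cv2.COLOR_BGR2GRAY),(3,3),0).astype(float)
    g=cv2.magnitude(cv2.Sobel(im,6,1,0),cv2.Sobel(im,6,0,1)); g=np.minimum(g,120).astype(np.float32)
    p,r=state(); M=r.as_matrix(); k=sgn*M[:2,0]/np.linalg.norm(M[:2,0]); K=np.array([k[0],k[1],0]);V=np.array([-k[1],k[0],0]);Z=np.array([0,0,1.])
    a=np.linspace(0,2*np.pi,240)[:,None]
    def cost(q):
        nrm=K*np.cos(q[0])-Z*np.sin(q[0]); up=Z*np.cos(q[0])+K*np.sin(q[0])
        w=proj(n,p+Z*8.5-nrm*(off+q[1])+up*q[2]+V*q[3]+rad*(np.cos(a)*V+np.sin(a)*up)).astype(np.float32)[None]
        return -float(cv2.remap(g,w[...,0],w[...,1],cv2.INTER_LINEAR).mean())
    o=differential_evolution(cost,[(lo,hi),(-3,3),(-3,3),(-3,3)],seed=1,maxiter=80,popsize=15)
    return o.x.round(3),round(o.fun,1)
E
python3 -c "
from tilt import *
print(fit3(58,45.5,-1))"
```

```text
(array([-1.246, -0.584, -2.131,  0.248]), np.float64(-112.7))
```

{"method": "jog_arm", "body": {"targets": [{"xyz": [-0.07,0,-0.05],"spin": 0},{"xyz": [-0.07,0,-0.04],"spin": 0},{"xyz": [-0.07,0,-0.03],"spin": 0},{"xyz": [-0.07,0,-0.03],"spin": 0},{"xyz": [-0.07,0,-0.02],"spin": 0},{"xyz": [-0.07,0,-0.02],"spin": 0},{"xyz": [0,0,0],"spin": 0},{"xyz": [0,0,0],"spin": 0},{"xyz": [0,0,0],"spin": 0},{"xyz": [0,0,0],"spin": 0}]}}

```text
time: 31.0
tool_pos: [545.0, 109.5, 94.0]
tcp_rot: [-3.141, 0.0, -2.126]
contact_force: [-2.2, -1.8, -1.2]
grip_width: 29.2
finger_force: 30.0
```

```bash
python3 st.py; python3 -c "
from tilt import *
print(fit3(58,45.5,-1))"
```

```text
[544.98958885 109.54092489  94.03434518] [-2.23734387 -1.81523198 -1.17743565] -2.7234129524723287 rack xy -123.83095912105999 -58.34299316780766
(array([-0.883, -1.974, -2.034,  2.889]), np.float64(-105.1))
```

{"method": "jog_arm", "body": {"targets": [{"xyz": [-0.09,0,-0.01],"spin": 0},{"xyz": [-0.09,0,0],"spin": 0},{"xyz": [-0.09,0,0.01],"spin": 0},{"xyz": [-0.09,0,0.02],"spin": 0},{"xyz": [-0.09,0,0.03],"spin": 0},{"xyz": [-0.09,0,0.03],"spin": 0},{"xyz": [-0.09,0,0.04],"spin": 0},{"xyz": [-0.09,0,0.04],"spin": 0},{"xyz": [0,0,0],"spin": 0},{"xyz": [0,0,0],"spin": 0}]}}

```text
time: 32.3
tool_pos: [574.4, 158.3, 80.2]
tcp_rot: [3.14, -0.002, -2.126]
contact_force: [-3.7, -5.5, -1.3]
grip_width: 29.1
finger_force: 30.0
```

```bash
python3 st.py; python3 -c "
from tilt import *
print(fit3(58,48.5,-1,-.6,.4))"
```

```text
[574.37762225 158.28501076  80.22287909] [-3.7393019  -5.5083501  -1.28026387] -6.652433316920499 rack xy -66.91887623224319 -57.53229227491192
(array([ 0.118,  2.88 , -2.893,  1.071]), np.float64(-112.4))
```

{"method": "jog_arm", "body": {"targets": [{"xyz": [0.1,0,0],"spin": 0},{"xyz": [0.15,0,-0.1],"spin": 0},{"xyz": [0.2,0,-0.3],"spin": 0},{"xyz": [0.3,0,-0.3],"spin": 0},{"xyz": [0.3,0,-0.2],"spin": 0},{"xyz": [0.1,0,0],"spin": 0},{"xyz": [0,0,0],"spin": 0},{"xyz": [0,0,0],"spin": 0},{"xyz": [0,0,0],"spin": 0},{"xyz": [0,0,0],"spin": 0}]}}

```text
time: 33.6
tool_pos: [526.9, 80.7, 152.7]
tcp_rot: [3.141, -0.0, -2.125]
contact_force: [-0.7, 0.0, -1.7]
grip_width: 29.1
finger_force: 30.0
```

```bash
python3 st.py; python3 -c "
from tilt import *
print(fit3(58,48.5,-1,-.6,.4)); print(fit3(58,48.5,-1,-.6,.4))
u=np.array([np.cos(1.014),np.sin(1.014)]); t=np.array([560.9,245.5])-140*u
p,r=state(); y=r.as_euler('xyz')[2]
plan([(*t,145,y-1.56,16),(*t,145,y-3.14,16)])"
```

```text
[526.86195575  80.73241987 152.68745736] [-0.68744864  0.04901936 -1.72123483] -0.3216802874384006 rack xy -157.8679065048439 -58.17789971019789
(array([ 0.048,  2.353, -2.402,  1.32 ]), np.float64(-110.1))
(array([ 0.051,  2.67 , -2.373,  1.349]), np.float64(-110.2))
{"xyz":[-0.01,0.05,0.01],"spin":0.98},
{"xyz":[-0.01,0.05,0.01],"spin":0.98},
{"xyz":[-0.01,0.05,0.01],"spin":0.98},
{"xyz":[-0.0,0.05,0.01],"spin":0.98},
{"xyz":[0.0,0.05,0.01],"spin":0.98},
{"xyz":[0.01,0.05,0.01],"spin":0.98},
{"xyz":[0.01,0.05,0.01],"spin":0.98},
{"xyz":[0.02,0.04,0.01],"spin":0.98},
{"xyz":[0.02,0.04,0.01],"spin":0.98},
{"xyz":[0.03,0.04,0.01],"spin":0.98},
{"xyz":[0.03,0.04,0.01],"spin":0.98},
{"xyz":[0.03,0.03,0.01],"spin":0.98},
{"xyz":[0.04,0.03,0.01],"spin":0.98},
{"xyz":[0.04,0.03,0.01],"spin":0.98},
{"xyz":[0.04,0.02,0.01],"spin":0.98},
{"xyz":[0.04,0.02,0.01],"spin":0.98},
{"xyz":[-0.0,-0.0,-0.0],"spin":0.98},
{"xyz":[-0.0,-0.0,-0.0],"spin":0.98},
{"xyz":[-0.0,-0.0,-0.0],"spin":0.98},
{"xyz":[-0.0,-0.0,-0.0],"spin":0.98},
{"xyz":[-0.0,-0.0,-0.0],"spin":0.98},
{"xyz":[-0.0,-0.0,-0.0],"spin":0.98},
{"xyz":[-0.0,0.0,-0.0],"spin":0.98},
{"xyz":[-0.0,0.0,-0.0],"spin":0.98},
{"xyz":[-0.0,0.0,-0.0],"spin":0.98},
{"xyz":[-0.0,0.0,-0.0],"spin":0.98},
{"xyz":[-0.0,0.0,-0.0],"spin":0.98},
{"xyz":[-0.0,0.0,-0.0],"spin":0.98},
{"xyz":[-0.0,0.0,-0.0],"spin":0.98},
{"xyz":[-0.0,0.0,-0.0],"spin":0.98},
{"xyz":[-0.0,0.0,-0.0],"spin":0.98},
{"xyz":[-0.0,0.0,-0.0],"spin":0.98},
end [486.4 127.6 140.1] -5.261
```

{"method": "jog_arm", "body": {"targets": [{"xyz": [-0.01,0.05,0],"spin": 1},{"xyz": [-0.01,0.05,0],"spin": 1},{"xyz": [-0.01,0.05,0],"spin": 1},{"xyz": [0,0.05,0],"spin": 1},{"xyz": [0,0.05,0],"spin": 1},{"xyz": [0.01,0.05,0],"spin": 1},{"xyz": [0.01,0.05,0],"spin": 1},{"xyz": [0.02,0.04,0],"spin": 1},{"xyz": [0.02,0.04,0],"spin": 1},{"xyz": [0.03,0.04,0],"spin": 1}]}}

```text
time: 34.95
tool_pos: [501.3, 110.6, 153.1]
tcp_rot: [3.142, 0.0, -3.129]
contact_force: [-0.8, -0.5, -1.2]
grip_width: 28.7
finger_force: 30.0
```

{"method": "jog_arm", "body": {"targets": [{"xyz": [0.03,0.04,0],"spin": 1},{"xyz": [0.03,0.03,0],"spin": 1},{"xyz": [0.04,0.03,0],"spin": 1},{"xyz": [0.04,0.03,0],"spin": 1},{"xyz": [0.04,0.02,0],"spin": 1},{"xyz": [0.04,0.02,0],"spin": 1},{"xyz": [0,0,0],"spin": 1},{"xyz": [0,0,0],"spin": 1},{"xyz": [0,0,0],"spin": 1},{"xyz": [0,0,0],"spin": 1}]}}

```text
time: 36.2
tool_pos: [487.2, 128.0, 153.1]
tcp_rot: [3.142, 0.0, 2.155]
contact_force: [0.3, -0.5, -1.8]
grip_width: 29.0
finger_force: 30.0
```

{"method": "jog_arm", "body": {"targets": [{"xyz": [0,0,0],"spin": 1},{"xyz": [0,0,0],"spin": 1},{"xyz": [0,0,0],"spin": 1},{"xyz": [0,0,0],"spin": 1},{"xyz": [0,0,0],"spin": 1},{"xyz": [0,0,0],"spin": 1},{"xyz": [0,0,0],"spin": 1},{"xyz": [0,0,0],"spin": 1},{"xyz": [0,0,0],"spin": 1},{"xyz": [0,0,0],"spin": 1}]}}

```text
time: 37.45
tool_pos: [487.1, 128.0, 153.1]
tcp_rot: [-3.142, 0.0, 1.155]
contact_force: [-0.2, -0.8, -2.0]
grip_width: 28.9
finger_force: 30.0
```

```bash
python3 st.py; python3 -c "
from plan import *
u=np.array([np.cos(1.014),np.sin(1.014)]); t=np.array([560.9,245.5])-140*u
p,r=state(); print(r.as_euler('xyz'))
plan([(*t,130,1.017,4)])"
```

```text
[487.10003133 127.99493753 153.06912158] [-0.15940008 -0.76502336 -2.04768661] -0.7337065263918892 rack xy -138.75722396480666 0.5548681676066152
[-3.14152696e+00  7.02571874e-05  1.15467198e+00]
{"xyz":[-0.0,0.0,0.07],"spin":0.34},
{"xyz":[-0.0,0.0,0.07],"spin":0.34},
{"xyz":[-0.0,0.0,0.07],"spin":0.34},
{"xyz":[-0.0,0.0,0.07],"spin":0.34},
end [487.1 128.  130.7] 1.019
```

{"method": "jog_arm", "body": {"targets": [{"xyz": [-0.01,0,0.05],"spin": 0.6},{"xyz": [0,0,0.06],"spin": 0.6},{"xyz": [0,0,0.06],"spin": 0.2},{"xyz": [0,0,0.06],"spin": 0},{"xyz": [0,0,0.06],"spin": 0},{"xyz": [0,0,0.04],"spin": 0},{"xyz": [0,0,0],"spin": 0},{"xyz": [0,0,0],"spin": 0},{"xyz": [0,0,0],"spin": 0},{"xyz": [0,0,0],"spin": 0}]}}

```text
time: 38.7
tool_pos: [486.9, 127.2, 126.8]
tcp_rot: [3.141, -0.0, 1.018]
contact_force: [-0.4, -0.4, -2.1]
grip_width: 29.1
finger_force: 30.0
```

```bash
sed -i 's/def fit2(rad,off,up0=0.,n="scene")/def fit2(rad,off,up0=0.,n="scene",sgn=1)/; /def fit2/,/def fit3/s/k=M\[:2,0\]/k=sgn*M[:2,0]/' tilt.py; python3 st.py; python3 -c "
from tilt import *
print([x for x in fit2(58,42.5,sgn=-1) if x[1]>65])
print([x for x in fit2(58,42.5,-2,sgn=-1) if x[1]>65])
print(fit3(58,42.5,-1,-.4,.4))"
```

```text
[486.87842912 127.2469163  126.84796651] [-0.40791572 -0.43357662 -2.10370321] -0.5836568298057144 rack xy -139.5093684013045 0.3476917737338518
[(np.float64(-0.16), 68), (np.float64(-0.12), 78), (np.float64(-0.08), 80), (np.float64(-0.04), 81), (np.float64(-0.0), 81), (np.float64(0.04), 72), (np.float64(0.08), 69), (np.float64(0.24), 68), (np.float64(0.28), 76), (np.float64(0.32), 84), (np.float64(0.36), 84), (np.float64(0.4), 76)]
[(np.float64(-0.12), 72), (np.float64(-0.08), 82), (np.float64(-0.04), 80), (np.float64(-0.0), 80), (np.float64(0.04), 77), (np.float64(0.08), 72), (np.float64(0.28), 72), (np.float64(0.32), 81), (np.float64(0.36), 84), (np.float64(0.4), 78)]
(array([-0.037, -2.566, -2.96 , -2.975]), np.float64(-78.1))
```

{"method": "jog_arm", "body": {"targets": [{"xyz": [0.01,0,0.08],"spin": 0},{"xyz": [0,0,0.09],"spin": 0},{"xyz": [0,0,0.07],"spin": 0},{"xyz": [0,0,0.05],"spin": 0},{"xyz": [0,0,0.04],"spin": 0},{"xyz": [0,0,0.03],"spin": 0},{"xyz": [0,0,0.02],"spin": 0},{"xyz": [0,0,0],"spin": 0},{"xyz": [0,0,0],"spin": 0},{"xyz": [0,0,0],"spin": 0}]}}

```text
time: 40.1
tool_pos: [487.3, 127.9, 96.4]
tcp_rot: [3.141, -0.0, 1.018]
contact_force: [0.1, -0.1, -1.6]
grip_width: 28.8
finger_force: 30.0
```

```bash
python3 st.py; python3 -c "
from tilt import *
print([x for x in fit2(58,42.5,sgn=-1) if x[1]>65])"
```

```text
[487.29899773 127.90887989  96.44209478] [ 0.06664751 -0.08716301 -1.55075751] -0.038776107542666104 rack xy -138.72513520782815 0.34047633116000886
[(np.float64(-0.4), 111), (np.float64(-0.36), 108), (np.float64(-0.32), 105), (np.float64(-0.28), 107), (np.float64(-0.24), 96), (np.float64(-0.2), 77), (np.float64(-0.16), 75), (np.float64(-0.12), 85), (np.float64(-0.08), 82), (np.float64(-0.04), 82), (np.float64(-0.0), 87), (np.float64(0.04), 85), (np.float64(0.08), 84), (np.float64(0.12), 79), (np.float64(0.16), 75), (np.float64(0.2), 71), (np.float64(0.24), 72), (np.float64(0.28), 81), (np.float64(0.32), 84), (np.float64(0.36), 78)]
```

Continue down carefully.

{"method": "jog_arm", "body": {"targets": [{"xyz": [0,0,0.02],"spin": 0},{"xyz": [0,0,0.02],"spin": 0},{"xyz": [0,0,0.02],"spin": 0},{"xyz": [0,0,0.02],"spin": 0},{"xyz": [0,0,0.02],"spin": 0},{"xyz": [0,0,0.02],"spin": 0},{"xyz": [0,0,0],"spin": 0},{"xyz": [0,0,0],"spin": 0},{"xyz": [0,0,0],"spin": 0},{"xyz": [0,0,0],"spin": 0}]}}

```text
time: 41.4
tool_pos: [487.3, 127.9, 86.8]
tcp_rot: [3.141, -0.0, 1.018]
contact_force: [-0.2, 0.1, -2.3]
grip_width: 29.0
finger_force: 30.0
```

{"method": "jog_arm", "body": {"targets": [{"xyz": [0,0,0.03],"spin": 0},{"xyz": [0,0,0.03],"spin": 0},{"xyz": [0,0,0.03],"spin": 0},{"xyz": [0,0,0.03],"spin": 0},{"xyz": [0,0,0.03],"spin": 0},{"xyz": [0,0,0.03],"spin": 0},{"xyz": [0,0,0.02],"spin": 0},{"xyz": [0,0,0.01],"spin": 0},{"xyz": [0,0,0],"spin": 0},{"xyz": [0,0,0],"spin": 0}]}}

```text
time: 42.65
tool_pos: [487.4, 127.9, 70.0]
tcp_rot: [3.141, -0.0, 1.018]
contact_force: [0.5, 0.5, -1.3]
grip_width: 29.3
finger_force: 30.0
```

{"method": "jog_arm", "body": {"targets": [{"xyz": [0,0,0.01],"spin": 0},{"xyz": [0,0,0.01],"spin": 0},{"xyz": [0,0,0.01],"spin": 0},{"xyz": [0,0,0.01],"spin": 0},{"xyz": [0,0,0.01],"spin": 0},{"xyz": [0,0,0.01],"spin": 0},{"xyz": [0,0,0],"spin": 0},{"xyz": [0,0,0],"spin": 0},{"xyz": [0,0,0],"spin": 0},{"xyz": [0,0,0],"spin": 0}]}}

```text
time: 43.9
tool_pos: [487.6, 126.7, 66.1]
tcp_rot: [3.14, 0.001, 1.018]
contact_force: [-2.0, -9.2, 10.4]
grip_width: 29.2
finger_force: 30.0
```

{"method": "jog_arm", "body": {"targets": [{"xyz": [0,0,0],"spin": 0},{"xyz": [0,0,0],"spin": 0},{"xyz": [0,0,0],"spin": 0},{"xyz": [0,0,0],"spin": 0},{"xyz": [0,0,0],"spin": 0},{"xyz": [0,0,-0.1],"spin": 0},{"xyz": [-0.02,0,-0.3],"spin": 0},{"xyz": [-0.1,0,-0.5],"spin": 0},{"xyz": [-0.4,0,-0.5],"spin": 0},{"xyz": [-0.5,0,-0.3],"spin": 0}], "gripper": 55}}

```text
time: 45.15
tool_pos: [444.7, 58.0, 203.5]
tcp_rot: [3.139, -0.002, 1.019]
contact_force: [1.1, -0.7, 0.2]
grip_width: 51.0
finger_force: 0.0
```

{"method": "jog_arm", "body": {"targets": [{"xyz": [-0.5,0.2,0],"spin": 0},{"xyz": [-0.5,0.2,0],"spin": 0},{"xyz": [-0.5,0.2,0],"spin": 0},{"xyz": [-0.3,0.1,0],"spin": 0},{"xyz": [0,0,0],"spin": 0},{"xyz": [0,0,0],"spin": 0},{"xyz": [0,0,0],"spin": 0},{"xyz": [0,0,0],"spin": 0},{"xyz": [0,0,0],"spin": 0},{"xyz": [0,0,0],"spin": 0}]}}

```text
time: 46.4
tool_pos: [416.4, -93.3, 201.1]
tcp_rot: [-3.142, -0.0, 1.018]
contact_force: [0.5, -0.1, 0.8]
grip_width: 50.8
finger_force: 0.0
```

```bash
python3 - <<'E'
from tilt import *
from ov import T
def lid(rad,x0,z0,n):
    im=cv2.GaussianBlur(cv2.cvtColor(bot.capture(n),cv2.COLOR_BGR2GRAY),(3,3),0).astype(float)
    g=np.minimum(cv2.magnitude(cv2.Sobel(im,6,1,0),cv2.Sobel(im,6,0,1)),120).astype(np.float32)
    a=np.linspace(0,2*np.pi,240)
    def cost(q):
        c,s=np.cos(a)*rad,np.sin(a)*rad
        P=np.c_[x0+q[0]-s*np.sin(q[2]),q[3]+c,z0+q[1]+s*np.cos(q[2])]
        w=proj(n,T(P,o=(560.9,245.5),yaw=1.014)).astype(np.float32)[None]
        return -float(cv2.remap(g,w[...,0],w[...,1],cv2.INTER_LINEAR).mean())
    o=differential_evolution(cost,[(-8,8),(-8,15),(-.3,.3),(-8,8)],seed=2,maxiter=100,popsize=15); return o.x.round(3),round(o.fun,1)
print("dx,dz,lean front,y"); print("small",lid(58,-97.5,74.2,"scene")); print("large",lid(75,-16.5,95.7,"scene"))
print("small",lid(58,-97.5,74.2,"top")); print("large",lid(75,-16.5,95.7,"top"))
print(state()[0])
E
```

```text
dx,dz,lean front,y
small (array([ 2.623,  4.594,  0.055, -0.732]), np.float64(-93.1))
large (array([-6.838, 10.17 ,  0.079,  2.759]), np.float64(-75.0))
small (array([ 7.753, 12.046,  0.11 ,  7.945]), np.float64(-104.7))
large (array([-0.106,  8.266, -0.085,  1.349]), np.float64(-92.5))
[416.3736719  -93.47548678 201.06398496]
```

```bash
python3 - <<'E'
from tilt import *
from ov import T
G={}
for n in("scene","top"):
    im=cv2.GaussianBlur(cv2.cvtColor(bot.capture(n),cv2.COLOR_BGR2GRAY),(3,3),0).astype(float)
    G[n]=np.minimum(cv2.magnitude(cv2.Sobel(im,6,1,0),cv2.Sobel(im,6,0,1)),120).astype(np.float32)
def lid(rad,x0,z0,full=True):
    a=np.linspace(0,2*np.pi,240) if full else np.linspace(.15*np.pi,.85*np.pi,160)
    def cost(q):
        c,s=np.cos(a)*rad,np.sin(a)*rad
        P=T(np.c_[x0+q[0]-s*np.sin(q[2]),q[3]+c,z0+q[1]+s*np.cos(q[2])],o=(560.9,245.5),yaw=1.014)
        t=0
        for n,g in G.items():
            w=proj(n,P).astype(np.float32)[None]; t-=float(cv2.remap(g,w[...,0],w[...,1],cv2.INTER_LINEAR).mean())
        return t
    o=differential_evolution(cost,[(-9,9),(-12,15),(-.25,.25),(-8,8)],seed=2,maxiter=100,popsize=15); return o.x.round(3),round(o.fun,1)
print(lid(58,-97.5,74.2),lid(58,-97.5,74.2,False)); print(lid(75,-16.5,95.7),lid(75,-16.5,95.7,False))
E
```

```text
Traceback (most recent call last):
  File "h.py", line 18, in proj
    K,d,Rm,e=cam(n); Q=(np.atleast_2d(P)-e)@Rm
             ~~~^^^
  File "h.py", line 5, in cam
    c=bot.get_calibration(n); f=240/np.tan(np.radians(c["vfov"])/2)
ValueError: time passes only in moves, steps and waits
```

```bash
sed -i 's/^def cam(n):/import functools\n@functools.lru_cache(None)\ndef cam(n):/' h.py; cat > jf.py <<'E'
from tilt import *
from ov import T
G={}
for n in("scene","top"):
    im=cv2.GaussianBlur(cv2.cvtColor(bot.capture(n),cv2.COLOR_BGR2GRAY),(3,3),0).astype(float)
    G[n]=np.minimum(cv2.magnitude(cv2.Sobel(im,6,1,0),cv2.Sobel(im,6,0,1)),120).astype(np.float32)
def lid(rad,x0,z0,full=True):
    a=np.linspace(0,2*np.pi,240) if full else np.linspace(.15*np.pi,.85*np.pi,160)
    def cost(q):
        c,s=np.cos(a)*rad,np.sin(a)*rad
        P=T(np.c_[x0+q[0]-s*np.sin(q[2]),q[3]+c,z0+q[1]+s*np.cos(q[2])],o=(560.9,245.5),yaw=1.014)
        t=0
        for n,g in G.items():
            w=proj(n,P).astype(np.float32)[None]; t-=float(cv2.remap(g,w[...,0],w[...,1],cv2.INTER_LINEAR).mean())
        return t
    o=differential_evolution(cost,[(-9,9),(-12,15),(-.25,.25),(-8,8)],seed=2,maxiter=100,popsize=15); return o.x.round(3),round(o.fun,1)
print(lid(58,-97.5,74.2),lid(58,-97.5,74.2,False)); print(lid(75,-16.5,95.7),lid(75,-16.5,95.7,False))
E
python3 jf.py
```

```text
(array([-4.717,  1.57 , -0.128, -7.986]), np.float64(-183.8)) (array([7.585, 1.79 , 0.091, 0.694]), np.float64(-219.3))
(array([-0.258,  2.98 ,  0.043,  1.256]), np.float64(-159.8)) (array([ 8.728, -9.559, -0.02 , -2.192]), np.float64(-176.0))
```

```bash
python3 -c "
from plant import bot
print(bot.close_job())"
```

```text
the job is handed in; nothing more can be done
None
```

The job is handed in at about 47 s: both lids are standing in their bays with knobs to the front, set down with about 12–14 N. A picture confirmed the large lid, but the small lid's seating rests on matching contact height and force only, because the final two-camera fits were too noisy to prove it; no verdict came back.

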